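Load the jar shaker, pin its keeper bar and zero its counter

ROBOT

A 6-joint arm with a two-finger parallel gripper is mounted at the origin on a cart in front of the work surface, level with it; the furniture and walls round the work are solid. World frame = base frame: x ahead of the robot, y to its left, z up, the work surface at z = 0. Lengths are in m, angles in rad, forces in N, time in s.
With the tool pointing down it reaches from about 0.3 to 0.775 m from the base axis. Payload 14.6 kg.
Tool frame: the origin (TCP) lies between the finger pads; the fingertips stand ctrl.tip_extent ahead of it and the grasp point (between the pads) lies 3 mm ahead of it (ctrl.tip_extent is the distance from the TCP to the fingertips, in m); z points along the fingers, y is the line along which they close (so a half turn about z gives the same grasp; the last joint's range is limited). The gripper opens to 94 mm and grips with 3 to 60 N. Pads are 16 mm wide; open, the fingers measure 119 mm over their backs; the gripper's body (75 mm by 177 mm) begins 78 mm behind the grasp point.
Start: joints at [-1.201, 0.3, 1.521, -0, 1.321, -0.067], TCP at [0.233, -0.498, 0.227] pointing down, gripper open.
Joint ranges: [-3.03, 3.03], [-0.79, 2.21], [0.23, 2.52], [-1.04, 4.18], [0, 3.07], [-2.55, 2.55]. Speed limits (rad/s): [2.22, 2.22, 2.57, 3.14, 3.14, 3.14].

INTERFACE

Orientations are given as [roll, pitch, yaw] about the fixed x, y, z axes, in that order (R = Rz(yaw) Ry(pitch) Rx(roll)).
In Python, from station import ctrl gives the robot as it stands.
- The arm moves only by the shell command python3 shift.py FILE [OPENING] [FORCE], which reads ROWS from the file FILE. ROWS is a JSON list of rows, 1 to 10 of them, each of 6 numbers: dx, dy, dz in shares of the most that a row can go, 1 being 50 mm, then a rotation vector rx, ry, rz in rad; each row shifts and turns the commanded pose from where the row before left it, along the tool's axes as they then stand; what a row does not reach is not made up. A row lasts 1/10 s, in which the tool goes at most 0.05 m and 0.15 rad, less where a joint would pass 70% of its speed; a pose out of reach is approached as far as the arm can. OPENING is the finger opening in m, set as the command begins (- or left out keeps the last). The fingers move at their own pace and stop on an object; FORCE is the grip in N (left out, the last holds). Time passes only in rows, so rows that do not move let the fingers close. It prints the time, the measured TCP pose, the force, the opening and the grip force at its end. Input that does not fit is refused with a message, and nothing moves.
- ctrl.get_obs(): the state, without advancing time (a new reading comes with each control period).
- ctrl.camera(name): name is "scene" or "top" or "wrist"; returns a dict with "pixels" (384x512x3 uint8, blue, green, red), "fx", "fy", "cx", "cy" (pixels), "extrinsics" (4x4, takes a point from camera to world coordinates). Camera axes: x right, y up, looking along -z (the intrinsics and any distortion apply to the point x, -y, -z); pixel columns grow to the right and rows downward; lengths in m; the calibration is good to about 2 mm. A picture is of the moment at which its call begins. There is no depth.
- ctrl.hand_in(): hands the job in; it is judged then, once.
The state is a dict: "time_s": time; "qpos": joint angles; "joint_vel": joint speeds; "tau": joint torques, N m; "ee_pos": TCP position; "eef_rot": TCP orientation; "force": force on the tool from outside, world axes, zero at the start; "moment": the same for the moment, N m; "grip_width": finger opening in m; "grip_force": force on a finger pad.
Only numpy, scipy, OpenCV 4.12 (cv2) and the standard library are available. Lean on these libraries where they do the work, as an engineer would, in place of code of your own. Each camera call takes 0.05 s, during which the arm holds its last target. There are 200 camera calls.

TASK

Get the spice jar shaker ready for its next run: stand every spice jar upright in a pocket of the shaker, lay the keeper bar over them fully down in the two forks, and lock it by pushing a lock pin from the robot's side all the way through each fork and the bar until the pin's shoulder meets the fork. Turn the turns counter on top of the shaker's post anticlockwise back to its zero stop, at any time; do not tip a jar over, and leave the salt shaker, the jam jar and the mug where they are.

Things in the scene. Friction and masses are not known exactly. Their poses are not given: they have to be found in the camera images.
- shaker: Fixed jar shaker: grey base 116 mm deep, y -118 to +184 mm, 18 mm high; three pockets in a row; 50 x 30 mm posts at y = -96 and +96 mm, each with a fork on top: slot for the bar 38 mm wide in x, seat at z 130, plates up to z 158, pin hole at z 142. Counter post 60 x 58 mm at y +150, top z 148. Origin: underside below the middle pocket; x away from the robot (yaw up to 0.1 rad), y left, z up.
- pocket_0 (a point): Centre of the inner floor of the right pocket of the shaker: 48 x 48 mm inside, floor 22 mm and wall tops 48 mm above the worktop, walls 4 mm thick. Axes as the shaker.
- pocket_1 (a point): Centre of the inner floor of the middle pocket of the shaker: 48 x 48 mm inside, floor 22 mm and wall tops 48 mm above the worktop, walls 4 mm thick. Axes as the shaker.
- pocket_2 (a point): Centre of the inner floor of the left pocket of the shaker: 48 x 48 mm inside, floor 22 mm and wall tops 48 mm above the worktop, walls 4 mm thick. Axes as the shaker.
- fork_right (a point): Mouth of the pin hole of the right fork: hole centre (14 mm hole) on the front face (towards the robot) of the front plate. Axes as the shaker: the pin goes in along +x, through front plate (6 mm), slot (38 mm) with the bar in it, and back plate (6 mm).
- fork_left (a point): Mouth of the pin hole of the left fork: hole centre (14 mm hole) on the front face (towards the robot) of the front plate. Axes as the shaker: the pin goes in along +x, through front plate (6 mm), slot (38 mm) with the bar in it, and back plate (6 mm).
- bar: Loose keeper bar of aluminium, lying flat: 32 wide (x), 216 long (y), 24 mm high (z), 0.3 kg, a cross hole along x (17 wide, 14 mm high) 96 mm either side of its middle at half height. Origin: centre of its underside. Fits either way round. Seated: underside 130 mm above the worktop, about 3 mm over the jars' caps, 3 mm play each way in x and y (end stops beyond its ends, up to z 141).
- pin_a: Loose lock pin, 0.09 kg: dark square grip 22 x 22 x 36 mm and a bright round shank, diameter 10, length 76 mm, its last 14 mm tapered to 4 mm. Origin on the axis at the shoulder where grip meets shank; x along the shank to the tip (grip from x -36 to 0). Lies level on a flat of its grip, axis 11 mm above the worktop. Both alike. Home when the shoulder touches the fork's front plate.
- pin_b: Loose lock pin, 0.09 kg: dark square grip 22 x 22 x 36 mm and a bright round shank, diameter 10, length 76 mm, its last 14 mm tapered to 4 mm. Origin on the axis at the shoulder where grip meets shank; x along the shank to the tip (grip from x -36 to 0). Lies level on a flat of its grip, axis 11 mm above the worktop. Both alike. Home when the shoulder touches the fork's front plate.
- spice_1: A spice jar: upright cylinder 41 mm in diameter and 105 mm high with a dark cap, about 0.11 kg. Origin: centre of its underside, z up. May be absent (None): two or three of the four jars are there, and there are three pockets; any jar may go in any pocket.
- spice_2: A spice jar: upright cylinder 41 mm in diameter and 105 mm high with a dark cap, about 0.11 kg. Origin: centre of its underside, z up. May be absent (None): two or three of the four jars are there, and there are three pockets; any jar may go in any pocket.
- spice_3: A spice jar: upright cylinder 41 mm in diameter and 105 mm high with a dark cap, about 0.11 kg. Origin: centre of its underside, z up. May be absent (None): two or three of the four jars are there, and there are three pockets; any jar may go in any pocket.
- spice_4: A spice jar: upright cylinder 41 mm in diameter and 105 mm high with a dark cap, about 0.11 kg. Origin: centre of its underside, z up. May be absent (None): two or three of the four jars are there, and there are three pockets; any jar may go in any pocket.
- counter_grip (a point): Grip point of the turns counter's black knob, on its upright axis on top of the counter post, 185 mm above the worktop. The knob's grip is a bar 38 mm long, 14 wide, 32 high, reaching 7 mm above this point. The point turns with the knob: its x axis lies along the bar, which lies along the shaker's x at counter 0.
- counter (a joint): Turns counter, rad: 0 at the zero stop, grows as the knob turns clockwise seen from above (stop at 5.0). Starts between 1.0 and 2.4; turn anticlockwise to go back to zero. Light friction, stays where it is left.
- salt_shaker: Bystander: a salt shaker with a pale cap, 44 mm in diameter, 90 mm high, standing on the hob; no spice jar. Origin: centre of its underside.
- jam_jar: Bystander: a jam jar 71 mm across, 110 mm high, behind the shaker. Origin: centre of its underside.
- mug: Bystander: a mug 81 mm across, 88 mm high, standing behind the shaker. Origin: centre of its underside.

How it is judged:
By the outcome, as a careful person would: the job done as asked, in the order asked, and still so for the second after the job is handed in, with the robot touching nothing.
Of spice_1, spice_2, spice_3, spice_4 only 2 to 3 are there at a start; the rules pass over those that are not, and their reading is None.
At some moment in a run one of pin_a, pin_b may be knocked a few centimetres aside while the robot is not near it.
It also fails if it takes over 210 s, if anything falls off the work surface, if the arm or the gripper's body presses on something with over 40 N, if the wrist force passes 120 N, or if a joint passes its speed limit or range.

## Working session

There is one attempt and no reset: what is moved stays moved. The work goes in short steps, Python scripts to look and compute and a shell command to move; the robot and the scene stay as the last step left them, time stands still between calls to the robot, and variables do not carry over. Pictures are saved under pics/ and viewed, at most 14 in all, crops included, and the job is handed in when it is done.

```bash
ls; mkdir -p pics; python3 - <<'E'
from station import ctrl
import cv2,numpy as np
print(ctrl.tip_extent, ctrl.get_obs())
for n in ["scene","top"]:
    c=ctrl.camera(n); np.savez(n+"0.npz",**c)
    print(n,c["fx"],c["fy"],c["cx"],c["cy"],np.round(c["extrinsics"],4).tolist(),c.keys())
    cv2.imwrite(f"pics/{n}0.png",cv2.resize(c["pixels"],(800,600),interpolation=cv2.INTER_CUBIC))
E
```

```text
pics
shift.py
station.py
0.022 {'time_s': 0.0, 'qpos': array([-1.20056826e+00,  3.00504235e-01,  1.52157110e+00, -9.76467357e-06,
        1.32071157e+00, -6.66085550e-02]), 'joint_vel': array([-8.09845566e-05, -1.39837725e-03, -6.33117862e-04,  1.14248042e-03,
       -2.66643242e-04, -2.50524589e-03]), 'tau': array([-7.87867193e-04, -5.31807375e+01, -3.52737916e+01,  7.08416034e-02,
        2.44519935e-02, -6.79507275e-05]), 'ee_pos': array([ 0.23259655, -0.49813518,  0.22687236]), 'eef_rot': array([-3.14040042e+00, -7.00516612e-05,  4.36839007e-01]), 'force': array([-0.03730968,  0.14046343,  0.31192863]), 'moment': array([-0.05391393, -0.03847655, -0.01645529]), 'grip_force': 0.0, 'grip_width': 0.09400895041690163}
scene 475.59327038993035 475.59327038993035 256.2715602603642 191.18921103371505 [[-0.654, 0.42, -0.6292, -0.2887], [-0.7565, -0.3724, 0.5377, 0.7624], [-0.0085, 0.8276, 0.5613, 0.8813], [0.0, 0.0, 0.0, 1.0]] dict_keys(['pixels', 'fx', 'fy', 'cx', 'cy', 'extrinsics'])
top 352.49482434893093 352.49482434893093 260.980439551451 189.27805111286958 [[0.0213, 0.9858, -0.1666, 0.4063], [-0.9997, 0.0222, 0.0034, 0.0651], [0.0071, 0.1665, 0.986, 1.0519], [0.0, 0.0, 0.0, 1.0]] dict_keys(['pixels', 'fx', 'fy', 'cx', 'cy', 'extrinsics'])
```
View pics/top0.png

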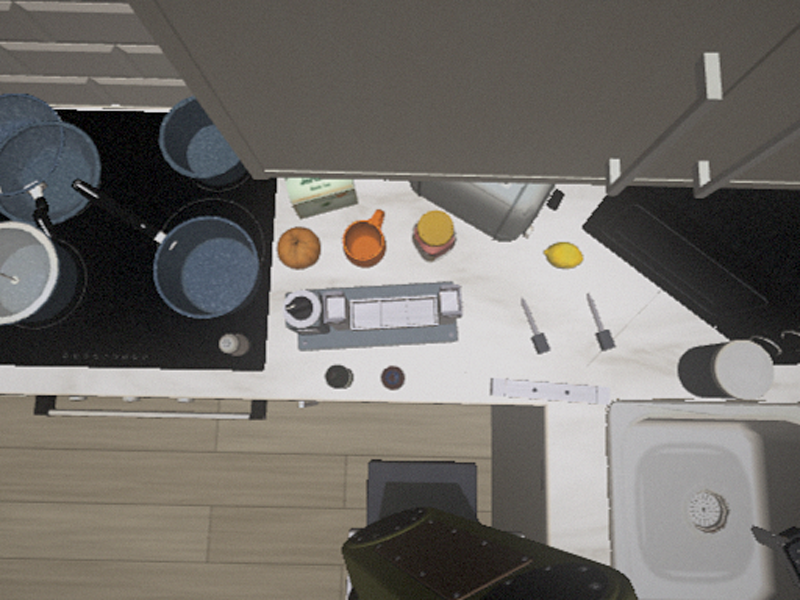

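View pics/scene0.png

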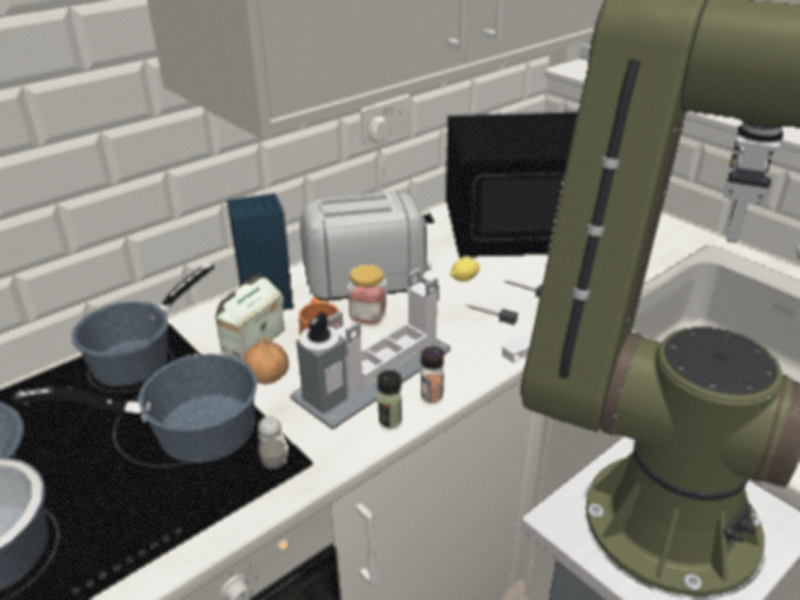

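```bash
cat > h.py <<'E'
import numpy as np,cv2
from scipy.spatial.transform import Rotation as R
def ray(c,u,v,z):
    E=np.asarray(c["extrinsics"]);d=E[:3,:3]@np.array([(u-c["cx"])/c["fx"],-(v-c["cy"])/c["fy"],-1]);o=E[:3,3]
    return o+d*(z-o[2])/d[2]
def proj(c,p):
    E=np.asarray(c["extrinsics"]);q=E[:3,:3].T@(np.asarray(p)-E[:3,3])
    return c["cx"]-c["fx"]*q[0]/q[2], c["cy"]+c["fy"]*q[1]/q[2]
def crop(c,x,y,w,h,s,name):
    cv2.imwrite(name,cv2.resize(c["pixels"][y:y+h,x:x+w],None,fx=s,fy=s,interpolation=cv2.INTER_CUBIC))
def tool(ctrl,target,rpy):
    """translation in tool axes and rotvec from present to target"""
    o=ctrl.get_obs();r=R.from_euler("xyz",o["eef_rot"])
    t=R.from_euler("xyz",rpy)
    return np.round(r.inv().apply(np.array(target)-o["ee_pos"]),4),np.round((r.inv()*t).as_rotvec(),4)
E
python3 - <<'E'
from h import *
c=dict(np.load("top0.npz"))
crop(c,175,175,125,75,6.4,"pics/a.png")
crop(c,300,175,100,87,6.4,"pics/b.png")
E
```

View pics/a.png

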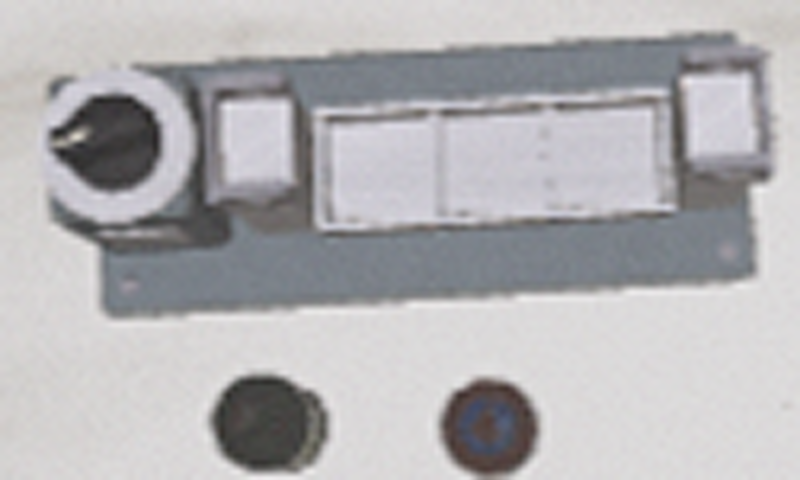

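View pics/b.png

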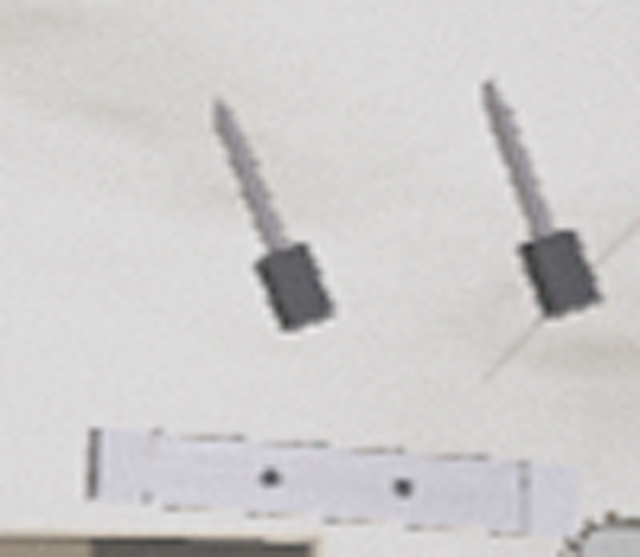

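```bash
python3 - <<'E'
from h import *
c=dict(np.load("top0.npz"))
A=lambda x,y,z:ray(c,175+x/6.4-.42,175+y/6.4-.42,z)
B=lambda x,y,z:ray(c,300+x/6.4-.42,175+y/6.4-.42,z)
np.set_printoptions(precision=4,suppress=True)
# base fit
P=np.array([A(105,316,.018),A(755,275,.018),A(735,35,.018)])[:,:2]
L=np.array([[-.058,.184],[-.058,-.118],[.058,-.118]])
mL,mP=L.mean(0),P.mean(0)
a=np.arctan2(sum(np.cross(L-mL,P-mP)),((L-mL)*(P-mP)).sum())
M=np.array([[np.cos(a),-np.sin(a)],[np.sin(a),np.cos(a)]])
t=mP-M@mL; print("shaker",t,a,(P-(L@M.T+t))*1000)
for n,p in dict(forkR_seat=(720,113,.13),forkL_seat=(257,141,.13),pocketsTL=(313,107,.048),pTR=(670,88,.048),pBL=(318,232,.048),pBR=(678,211,.048),knob=(118,142,.19),jar1=(262,423,.105),jar2=(490,427,.105)).items():
    w=A(*p);print(n,w,"shaker frame",(w[:2]-t)@M)
print("bar",B(336.5,482,.024),[B(*p,.024) for p in [(95,430),(85,497),(270,477),(403,487)]])
d=B(403,487,.024)-B(270,477,.024);print("baryaw",np.arctan2(d[1],d[0])+np.pi/2)
for n,g,s,tip in [("left",(295,287),(277,247),(217,100)),("right",(560,272),(540,232),(487,85))]:
    G=B(*g,.022);S=B(*s,.015);T=B(*tip,.011);d=T-G;print(n,G,S,T,np.arctan2(d[1],d[0]),np.linalg.norm(d))
w=c; print("salt",ray(c,232*.64,344*.64,.09))
E
```

```text
shaker [0.5457 0.0882] 0.0825381685218177 [[ 0.9827 -2.9639]
 [ 1.3174  1.2341]
 [-2.3001  1.7298]]
forkR_seat [ 0.5557 -0.0074  0.13  ] shaker frame [ 0.0021 -0.0961]
forkL_seat [0.5397 0.1836 0.13  ] shaker frame [0.0019 0.0956]
pocketsTL [0.5676 0.1696 0.048 ] shaker frame [0.0286 0.0793]
pTR [0.5799 0.0088 0.048 ] shaker frame [ 0.0276 -0.0819]
pBL [0.5112 0.1652 0.048 ] shaker frame [-0.028   0.0796]
pBR [0.5241 0.0046 0.048 ] shaker frame [-0.0284 -0.0816]
knob [0.5294 0.2294 0.19  ] shaker frame [-0.0045  0.1421]
jar1 [0.4252 0.1796 0.105 ] shaker frame [-0.1126  0.1011]
jar2 [0.4255 0.085  0.105 ] shaker frame [-0.12    0.0067]
bar [ 0.4089 -0.2047  0.024 ] [array([ 0.4298, -0.096 ,  0.024 ]), array([ 0.3999, -0.0914,  0.024 ]), array([ 0.4105, -0.1747,  0.024 ]), array([ 0.4074, -0.2346,  0.024 ])]
baryaw -0.05281461660615827
left [ 0.4965 -0.1881  0.022 ] [ 0.5154 -0.1819  0.015 ] [ 0.5843 -0.1559  0.011 ] 0.3519522679156286 0.09417009505459348
right [ 0.506  -0.3098  0.022 ] [ 0.525  -0.3038  0.015 ] [ 0.5943 -0.2828  0.011 ] 0.29650872247754634 0.09293125111479436
salt [0.4768 0.366  0.09  ]<stdin>:10: DeprecationWarning: Arrays of 2-dimensional vectors are deprecated. Use arrays of 3-dimensional vectors instead. (deprecated in NumPy 2.0)
```

Units first: shifts go in shares of 50 mm. So -0.04 m is -0.8, -0.03 m is -0.6.

```bash
echo '[[0,0,-0.8,0,0,0],[0,0,-0.8,0,0,0],[0.6,-0.6,-0.2,0,0,0],[0.6,-0.6,-0.2,0,0,0],[0.6,-0.6,-0.2,0,0,0],[0.6,-0.6,-0.2,0,0,0],[0.6,-0.6,-0.2,0,0,0],[0.6,-0.6,-0.2,0,0,0],[0.6,-0.6,0,0,0,0],[0.6,-0.6,0,0,0,0]]' > rows.txt && python3 shift.py rows.txt
echo '[[0.6,-0.6,0,0,0,0],[0.6,-0.6,0,0,0,0],[0.6,-0.6,0,0,0,0],[0.6,-0.6,0,0,0,0],[0.6,-0.6,0,0,0,0],[0.6,-0.6,0,0,0,0],[0.6,-0.6,0,0,0,0],[0.6,-0.6,0,0,0,0]]' > rows.txt && python3 shift.py rows.txt
echo '[[0,0,0,0,0,-0.12],[0,0,0,0,0,-0.12],[0,0,0,0,0,-0.12],[0,0,0,0,0,-0.12],[0,0,0,0,0,-0.12],[0,0,0,0,0,-0.12],[0,0,0,0,0,-0.12],[0,0,0,0,0,-0.12],[0,0,0,0,0,-0.12],[0,0,0,0,0,-0.13]]' > rows.txt && python3 shift.py rows.txt
python3 - <<'E'
from h import *
from station import ctrl
o=ctrl.get_obs();print(o["ee_pos"],o["eef_rot"],o["qpos"])
c=ctrl.camera("wrist");np.savez("w1.npz",**c);print(c["fx"],c["cx"],c["cy"],np.round(c["extrinsics"],4).tolist())
cv2.imwrite("pics/w1.png",cv2.resize(c["pixels"],(800,600),interpolation=cv2.INTER_CUBIC))
E
```

```text
time_s: 1.1
ee_pos: [0.3487, -0.1777, 0.3676]
eef_rot: [3.141, -0.0, 0.436]
force: [-0.0, 0.2, -1.1]
grip_width: 0.0943
grip_force: 0.0
time_s: 1.9
ee_pos: [0.4647, 0.1415, 0.3673]
eef_rot: [-3.142, 0.0, 0.437]
force: [0.2, -0.8, 0.5]
grip_width: 0.0937
grip_force: 0.0
time_s: 2.9
ee_pos: [0.4645, 0.1396, 0.3672]
eef_rot: [-3.141, 0.0, 1.652]
force: [0.1, 0.3, -0.1]
grip_width: 0.094
grip_force: 0.0
[0.46447053 0.13963946 0.36717415] [-3.14102901e+00  6.64862488e-05  1.65183754e+00] [2.16506035e-01 8.32664370e-02 1.45900718e+00 1.02482695e-05
 1.59988650e+00 1.35465139e-01]
271.1372610423082 259.9726601695763 195.1331950646373 [[0.9967, -0.0782, -0.0195, 0.4587], [0.0806, 0.9651, 0.2491, 0.2116], [-0.0007, -0.2499, 0.9683, 0.5248], [0.0, 0.0, 0.0, 1.0]]
```

View pics/w1.png

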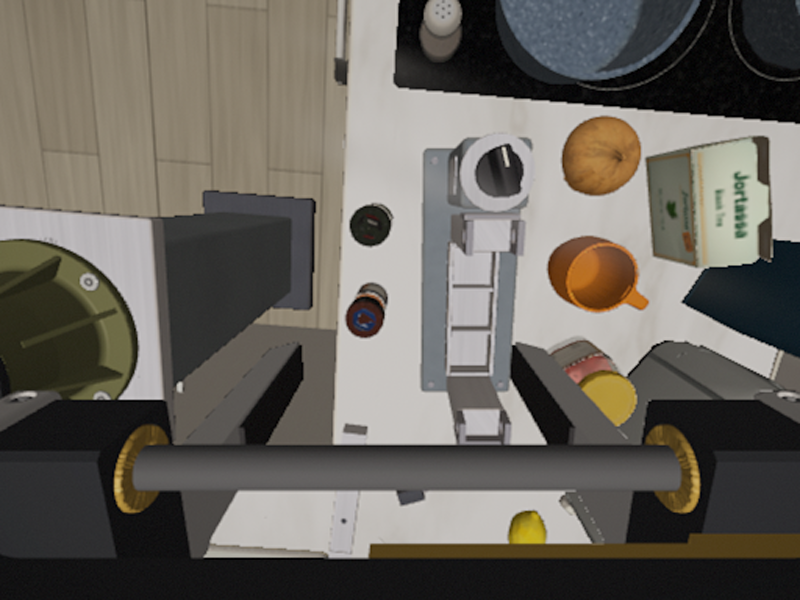

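```bash
python3 - <<'E'
from h import *
c=dict(np.load("w1.npz"))
crop(c,215,80,135,110,5.4,"pics/w1a.png")
E
```

```text
(no output)
```

View pics/w1a.png

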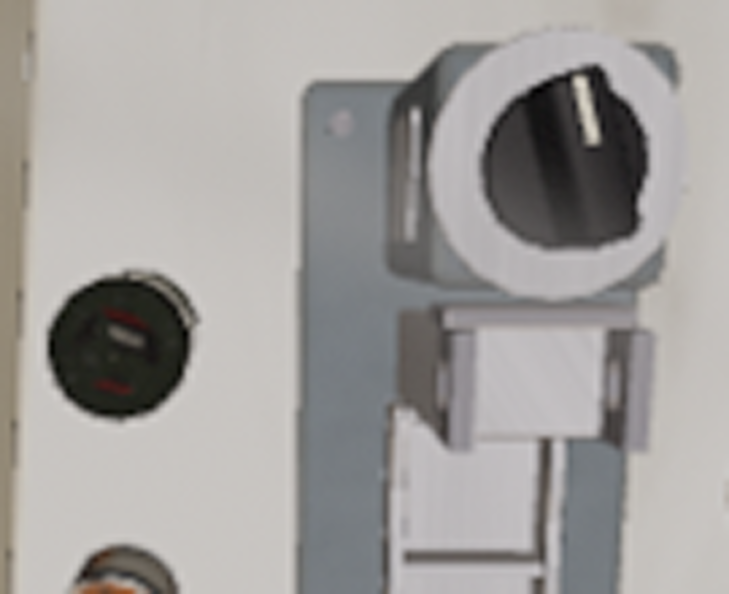

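```bash
python3 - <<'E'
from h import *
np.set_printoptions(precision=4,suppress=True)
c=dict(np.load("w1.npz"))
A=lambda x,y,z:ray(c,215+x/5.4-.4,80+y/5.4-.4,z)
a,b=A(578,75,.192),A(592,140,.192);d=a-b;print(a,b,np.arctan2(d[1],d[0]))
s=.0825;M=np.array([[np.cos(s),-np.sin(s)],[np.sin(s),np.cos(s)]])
for n,p in dict(fL_front_inner=(478,335,.158),fL_front_inner2=(472,440,.158),fL_back_inner=(608,335,.158),corner_base=(305,85,.018),pocketTLin=(400,408,.048),jar1=(119,347,.105)).items():
    w=A(*p);print(n,w,(w[:2]-[.546,.087])@M)
im=cv2.resize(c["pixels"][80:190,215:350],None,fx=5.4,fy=5.4,interpolation=cv2.INTER_CUBIC)
k=np.array([.546,.087])+M@[0,.15];print(k)
def dr(pts,z,col):
    q=[((u-215+.4)*5.4,(v-80+.4)*5.4) for u,v in (proj(c,[*p,z]) for p in pts)]
    cv2.polylines(im,[np.int32(q)],True,col,1)
for ang in (1.865,):
    v=np.array([np.cos(ang),np.sin(ang)]);n=np.array([-v[1],v[0]])
    dr([k+.019*v+.007*n,k-.019*v+.007*n,k-.019*v-.007*n,k+.019*v-.007*n],.192,(0,0,255))
dr([[.546,.087]+M@p for p in ([-.025,.111],[.025,.111],[.025,.081],[-.025,.081])],.158,(0,255,0))
dr([[.546,.087]+M@p for p in ([-.028,.080],[.028,.080],[.028,.028],[-.028,.028])],.048,(255,0,0))
dr([[.546,.087]+M@p for p in ([-.058,.184],[.058,.184],[.058,-.118],[-.058,-.118])],.018,(0,255,255))
cv2.imwrite("pics/ov.png",im)
E
```

```text
[0.5266 0.2527 0.192 ] [0.5314 0.2398 0.192 ] 1.929604927937084
fL_front_inner [0.5173 0.1951 0.158 ] [-0.0197  0.1101]
fL_front_inner2 [0.5189 0.1693 0.158 ] [-0.0202  0.0842]
fL_back_inner [0.5492 0.1977 0.158 ] [0.0123 0.11  ]
corner_base [0.4737 0.2639 0.018 ] [-0.0574  0.1823]
pocketTLin [0.5125 0.165  0.048 ] [-0.027   0.0805]
jar1 [0.4251 0.1812 0.105 ] [-0.1127  0.1039]
[0.5336 0.2365]
```

View pics/ov.png

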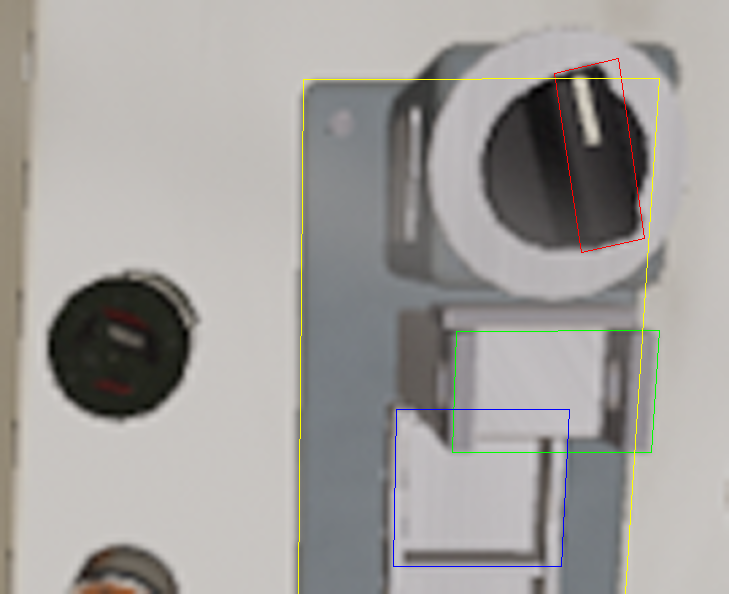

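```bash
echo '[[-0.52,-0.44,0.4,0,0,0],[-0.504,-0.426,0.8,0,0,0],[0,0,0.9,0,0,0],[0,0,0.9,0,0,0],[0,0,0.9,0,0,0],[0,0,0.9,0,0,0],[0,0,0.64,0,0,0],[0,0,0,0,0,0]]' > rows.txt && python3 shift.py rows.txt 0.094 20
echo '[[0,0,0,0,0,0],[0,0,0,0,0,0],[0,0,0,0,0,0],[0,0,0,0,0,0],[0,0,0,0,0,0],[0,0,0,0,0,0],[0,0,0,0,0,0],[0,0,0,0,0,0]]' > rows.txt && python3 shift.py rows.txt 0.03 20
python3 -c "
from h import *
from station import ctrl
print(ctrl.get_obs()['ee_pos'],tool(ctrl,[.5493,.0350,.19],[np.pi,0,1.652]))"
```

```text
time_s: 3.75
ee_pos: [0.4238, 0.086, 0.0936]
eef_rot: [-3.135, 0.0, 1.644]
force: [-0.3, -0.3, 0.6]
grip_width: 0.0938
grip_force: 0.0
time_s: 4.55
ee_pos: [0.426, 0.0863, 0.0969]
eef_rot: [3.142, 0.0, 1.647]
force: [0.2, -0.3, 0.9]
grip_width: 0.0408
grip_force: 19.9
[0.42598039 0.08625492 0.09693221] (array([-0.0605,  0.1191, -0.0931]), array([ 0.0001,  0.    , -0.0052]))
```

Scaled: 0.04 m is 0.8, 0.0391 m is 0.782.

```bash
echo '[[0,0,-0.6,0,0,0],[0,0,-0.6,0,0,0],[0,0,-0.66,0,0,0],[-0.4,0.8,0,0,0,0],[-0.4,0.8,0,0,0,0],[-0.39,0.782,0,0,0,0],[0,0,0,0,0,0],[0,0,0,0,0,0]]' > rows.txt && python3 shift.py rows.txt
python3 -c "
from h import *
from station import ctrl
print(ctrl.get_obs()['ee_pos'],tool(ctrl,[.5493,.0360,.12],[np.pi,0,1.652]))
c=ctrl.camera('wrist');np.savez('w2.npz',**c);crop(c,130,60,260,230,3,'pics/w2.png')"
```

```text
time_s: 5.35
ee_pos: [0.5491, 0.0357, 0.1889]
eef_rot: [-3.14, -0.0, 1.646]
force: [0.3, -0.3, -0.5]
grip_width: 0.0405
grip_force: 19.9
[0.54907824 0.03569973 0.1889376 ] (array([0.0003, 0.0004, 0.0689]), array([-0.0018, -0.0002, -0.006 ]))
```

View pics/w2.png

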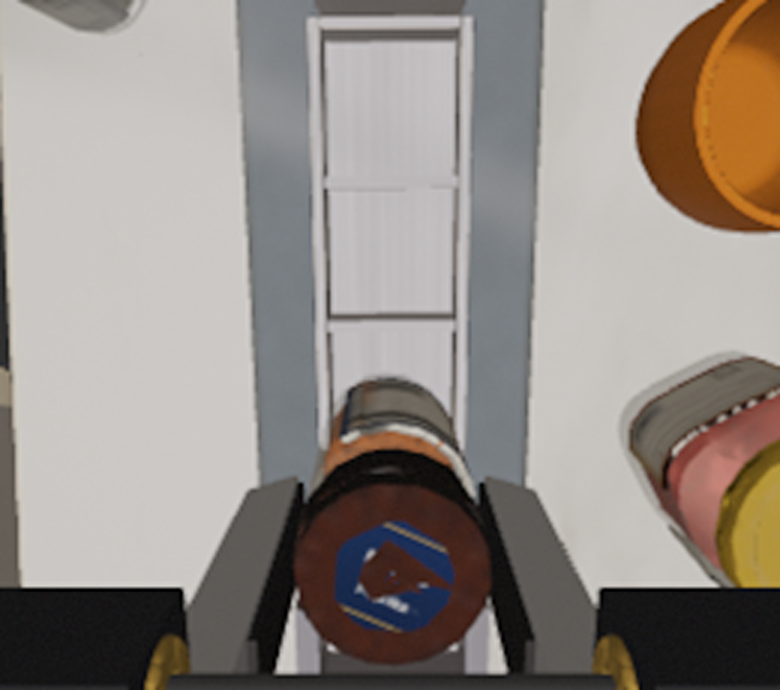

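```bash
echo '[[0.006,0.008,0.6,0,0,0],[0,0,0.4,0,0,0],[0,0,0.2,0,0,0],[0,0,0.12,0,0,0],[0,0,0.06,0,0,0],[0,0,0,0,0,0]]' > rows.txt && python3 shift.py rows.txt
```

```text
time_s: 6.0
ee_pos: [0.5497, 0.0364, 0.1214]
eef_rot: [3.141, 0.0, 1.647]
force: [1.6, 0.3, -0.2]
grip_width: 0.0404
grip_force: 19.9
```

Scaled: 0.002 m is 0.04.

```bash
echo '[[0,0,0.04,0,0,0],[0,0,0,0,0,0],[0,0,0,0,0,0]]' > rows.txt && python3 shift.py rows.txt
echo '[[0,0,0,0,0,0],[0,0,0,0,0,0],[0,0,0,0,0,0],[0,0,-0.4,0,0,0],[0,0,-0.8,0,0,0],[0,0,-0.8,0,0,0],[0.4,-0.3,-0.6,0,0,0]]' > rows.txt && python3 shift.py rows.txt 0.07
echo '[[0.7,-0.52,0,0,0,0],[0.7,-0.52,0,0,0,0],[0.7,-0.52,0,0,0,0],[0.56,-0.4,0,0,0,0],[0,0,0,0,0,0],[0,0,0,0,0,0]]' > rows.txt && python3 shift.py rows.txt 0.094
python3 -c "
from h import *
from station import ctrl
print(ctrl.get_obs()['ee_pos'],tool(ctrl,[.4252,.1805,.097],[np.pi,0,1.652]))"
```

```text
time_s: 6.3
ee_pos: [0.5497, 0.0363, 0.1191]
eef_rot: [3.141, -0.0, 1.647]
force: [1.0, -0.8, -1.3]
grip_width: 0.0405
grip_force: 19.9
time_s: 7.0
ee_pos: [0.5339, 0.0541, 0.2512]
eef_rot: [3.139, 0.0, 1.645]
force: [0.0, -0.0, 0.5]
grip_width: 0.0702
grip_force: 0.0
time_s: 7.6
ee_pos: [0.4253, 0.1805, 0.2492]
eef_rot: [3.141, -0.0, 1.648]
force: [0.5, -0.8, -0.4]
grip_width: 0.0938
grip_force: 0.0
[0.42531006 0.18052116 0.24917882] (array([-0.    , -0.0002,  0.1522]), array([ 0.0008, -0.    , -0.0038]))
```

```bash
echo '[[0,0,0.8,0,0,0],[0,0,0.8,0,0,0],[0,0,0.8,0,0,0],[0,0,0.64,0,0,0],[0,0,0,0,0,0],[0,0,0,0,0,0]]' > rows.txt && python3 shift.py rows.txt 0.094 20
echo '[[0,0,0,0,0,0],[0,0,0,0,0,0],[0,0,0,0,0,0],[0,0,0,0,0,0],[0,0,0,0,0,0],[0,0,0,0,0,0],[0,0,0,0,0,0],[0,0,0,0,0,0]]' > rows.txt && python3 shift.py rows.txt 0.03 20
echo '[[0,0,-0.6,0,0,0],[0,0,-0.6,0,0,0],[0,0,-0.66,0,0,0],[0,0,0,0,0,0]]' > rows.txt && python3 shift.py rows.txt
python3 -c "
from h import *
from station import ctrl
print(ctrl.get_obs()['ee_pos'],tool(ctrl,[.5410,.1388,.19],[np.pi,0,1.652]))"
```

```text
time_s: 8.2
ee_pos: [0.4261, 0.1798, 0.0976]
eef_rot: [-3.141, 0.0, 1.646]
force: [0.5, -0.8, 0.1]
grip_width: 0.094
grip_force: 0.0
time_s: 9.0
ee_pos: [0.4253, 0.1803, 0.0969]
eef_rot: [-3.141, 0.0, 1.647]
force: [-0.0, -0.1, 0.8]
grip_width: 0.0401
grip_force: 20.0
time_s: 9.4
ee_pos: [0.4267, 0.1808, 0.1935]
eef_rot: [3.136, -0.002, 1.647]
force: [1.2, 0.2, -2.4]
grip_width: 0.04
grip_force: 20.0
[0.42665608 0.18075617 0.19349834] (array([-0.0505,  0.1108,  0.0041]), array([ 0.0059, -0.0015, -0.0051]))
```

```bash
echo '[[-0.5,0,0,0,0,0],[-0.51,0,0,0,0,0],[0,0,0,0,0,0],[0,0.8,0,0,0,0],[0,0.8,0,0,0,0],[0,0.62,0,0,0,0],[0,0,0,0,0,0],[0,0,0,0,0,0]]' > rows.txt && python3 shift.py rows.txt
python3 -c "
from h import *
from station import ctrl
print(ctrl.get_obs()['ee_pos'],tool(ctrl,[.5410,.1388,.12],[np.pi,0,1.652]))
c=ctrl.camera('wrist');np.savez('w3.npz',**c)"
echo '[[0,0,0.6,0,0,0],[0,0,0.4,0,0,0],[0,0,0.2,0,0,0],[0,0,0.12,0,0,0],[0,0,0.06,0,0,0],[0,0,0,0,0,0],[0,0,0,0,0,0]]' > rows.txt && python3 shift.py rows.txt
```

```text
time_s: 10.2
ee_pos: [0.5394, 0.1387, 0.1884]
eef_rot: [-3.139, 0.0, 1.647]
force: [-1.1, 0.2, -1.1]
grip_width: 0.0405
grip_force: 20.0
[0.53939129 0.13872042 0.18835104] (array([-0.    ,  0.0018,  0.0683]), array([-0.0024,  0.0001, -0.0052]))
time_s: 10.95
ee_pos: [0.5401, 0.1384, 0.1216]
eef_rot: [3.14, -0.0, 1.647]
force: [-0.7, -0.6, -1.9]
grip_width: 0.0404
grip_force: 20.0
```

Scaled: 0.002 m is 0.04.

```bash
echo '[[0,0,0.04,0,0,0],[0,0,0,0,0,0],[0,0,0,0,0,0]]' > rows.txt && python3 shift.py rows.txt
echo '[[0,0,0,0,0,0],[0,0,0,0,0,0],[0,0,0,0,0,0],[0,0,-0.4,0,0,0],[0,0,-0.8,0,0,0],[0,0,-0.8,0,0,0],[0,0,-0.8,0,0,0],[0,0,0,0,0,0],[0,0,0,0,0,0]]' > rows.txt && python3 shift.py rows.txt 0.07
python3 -c "
from h import *
from station import ctrl
print(ctrl.get_obs()['ee_pos'])
c=ctrl.camera('wrist');np.savez('w4.npz',**c);crop(c,150,40,250,200,3.1,'pics/w4.png')"
```

```text
time_s: 11.25
ee_pos: [0.5399, 0.1384, 0.119]
eef_rot: [3.141, -0.0, 1.647]
force: [-0.5, 0.0, -0.5]
grip_width: 0.0399
grip_force: 20.0
time_s: 12.15
ee_pos: [0.5399, 0.1384, 0.2593]
eef_rot: [3.14, -0.0, 1.647]
force: [-0.2, -0.8, 0.2]
grip_width: 0.0696
grip_force: 0.0
[0.53990086 0.13836659 0.25927884]
```

View pics/w4.png

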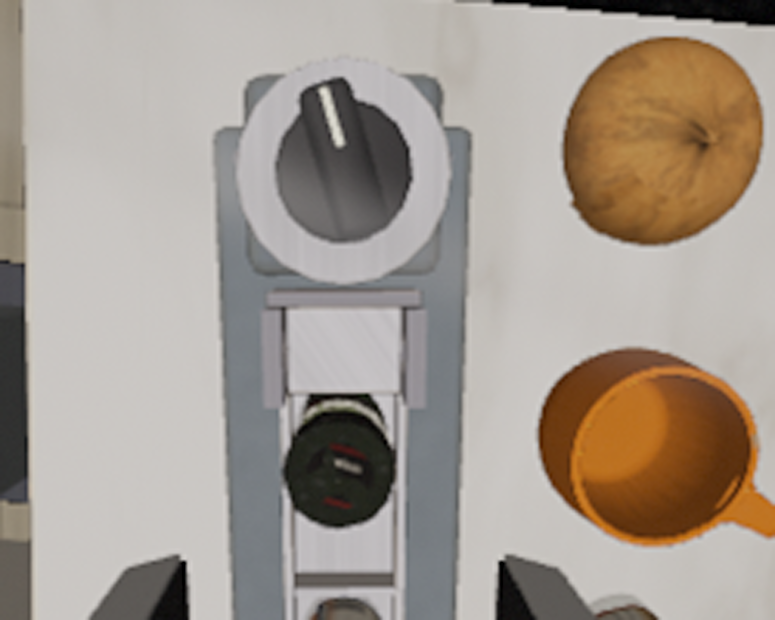

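```bash
python3 - <<'E'
from h import *
np.set_printoptions(precision=4,suppress=True)
c=dict(np.load("w4.npz"))
A=lambda x,y,z:ray(c,150+x/3.1-.35,40+y/3.1-.35,z)
a,b=A(323,88,.192),A(341,146,.192);d=a-b;print("ang",np.arctan2(d[1],d[0]))
e=A(327,81,.192);g=1.94;print("knob",e[:2]-.019*np.array([np.cos(g),np.sin(g)]))
s=.0825;M=np.array([[np.cos(s),-np.sin(s)],[np.sin(s),np.cos(s)]])
for n,p in dict(dial=(343,169,.152),fork=(344.5,356,.158),seat=(343.5,350,.13),jar=(339,467,.127),base_l=(215,130,.018),base_r=(470,130,.018)).items():
    w=A(*p);print(n,w,(w[:2]-[.545,.087])@M)
from station import ctrl
print(tool(ctrl,[.5335,.2365,.26],[np.pi,0,1.94]))
E
```

```text
ang 1.966335671096871
knob [0.5343 0.2362]
dial [0.5327 0.238  0.152 ] [0.0002 0.1515]
fork [0.5373 0.1836 0.158 ] [0.0003 0.0969]
seat [0.5371 0.1827 0.13  ] [0.    0.096]
jar [0.5387 0.1412 0.127 ] [-0.0018  0.0546]
base_l [0.4743 0.2639 0.018 ] [-0.0559  0.1821]
base_r [0.5867 0.2725 0.018 ] [0.0569 0.1814]
(array([ 0.0984,  0.0014, -0.0019]), array([-0.0008, -0.    , -0.2932]))
```

```bash
echo '[[0.8,0.028,0,0,0,0],[0.8,0,0,0,0,0],[0.364,0,0,0,0,-0.1],[0,0,0,0,0,-0.1],[0,0,0,0,0,-0.1],[0,0,0,0,0,0],[0,0,0,0,0,0]]' > rows.txt && python3 shift.py rows.txt 0.05
python3 -c "
from h import *
from station import ctrl
print(ctrl.get_obs()['ee_pos'],tool(ctrl,[.534,.2362,.188],[np.pi,0,1.945]))"
```

```text
time_s: 12.9
ee_pos: [0.5336, 0.2362, 0.2578]
eef_rot: [-3.14, -0.0, 1.944]
force: [0.2, 0.5, -0.2]
grip_width: 0.0501
grip_force: 0.0
[0.53356021 0.23622175 0.25784627] (array([-0.0002,  0.0005,  0.0698]), array([-0.0017, -0.0001, -0.0013]))
```

Descend and grip the knob.

Scaled: 0.03 m is 0.6, 0.025 m is 0.5.

```bash
echo '[[0,0,0.6,0,0,0],[0,0,0.5,0,0,0],[0,0,0.3,0,0,0],[0,0,0,0,0,0],[0,0,0,0,0,0]]' > rows.txt && python3 shift.py rows.txt 0.05 15
echo '[[0,0,0,0,0,0],[0,0,0,0,0,0],[0,0,0,0,0,0],[0,0,0,0,0,0],[0,0,0,0,0,0],[0,0,0,0,0,0]]' > rows.txt && python3 shift.py rows.txt 0.0 15
python3 -c "
from station import ctrl
o=ctrl.get_obs();print(o['ee_pos'],o['force'],o['moment'])"
```

```text
time_s: 13.4
ee_pos: [0.5339, 0.2363, 0.1893]
eef_rot: [3.142, -0.0, 1.945]
force: [-0.6, 0.0, 0.8]
grip_width: 0.0501
grip_force: 0.0
time_s: 14.0
ee_pos: [0.5333, 0.2362, 0.189]
eef_rot: [-3.14, 0.0, 1.947]
force: [-5.7, -2.0, 4.3]
grip_width: 0.0137
grip_force: 15.0
[0.53327069 0.23618886 0.18904723] [-5.6922352  -2.03009588  4.33467114] [-0.48455467  0.99092757  0.05903094]
```

```bash
echo '[[0,0,0,0,0,-0.12],[0,0,0,0,0,-0.12],[0,0,0,0,0,-0.12],[0,0,0,0,0,-0.12],[0,0,0,0,0,-0.12],[0,0,0,0,0,-0.12],[0,0,0,0,0,-0.12],[0,0,0,0,0,-0.12],[0,0,0,0,0,-0.12],[0,0,0,0,0,-0.1]]' > rows.txt && python3 shift.py rows.txt
echo '[[0,0,0,0,0,-0.05],[0,0,0,0,0,-0.03],[0,0,0,0,0,0]]' > rows.txt && python3 shift.py rows.txt
python3 -c "
from station import ctrl
o=ctrl.get_obs();print(o['ee_pos'],o['force'],o['moment'],o['eef_rot'])"
```

```text
time_s: 15.0
ee_pos: [0.5336, 0.2366, 0.1891]
eef_rot: [3.141, -0.0, 3.132]
force: [-2.7, 1.9, 2.5]
grip_width: 0.014
grip_force: 15.0
time_s: 15.3
ee_pos: [0.5336, 0.2367, 0.1891]
eef_rot: [3.141, -0.0, -3.076]
force: [-2.9, 2.5, 2.7]
grip_width: 0.014
grip_force: 15.0
[0.53356173 0.23670014 0.18906905] [-2.88323336  2.53579997  2.72213464] [0.68656334 0.60564682 0.0639159 ] [ 3.14101262e+00 -2.21737775e-04 -3.07614588e+00]
```

```bash
for i in 1 2 3; do echo '[[0,0,0,0,0,-0.03],[0,0,0,0,0,0]]' > rows.txt && python3 shift.py rows.txt | grep eef_rot; python3 -c "
from station import ctrl
o=ctrl.get_obs();print(o['moment'])"; done
```

```text
eef_rot: [3.141, -0.0, -3.046]
[ 0.76282803  0.68053271 -0.307653  ]
eef_rot: [3.141, 0.0, -3.016]
[ 0.94354381  0.50649232 -0.35592196]
eef_rot: [3.141, 0.001, -2.986]
[ 1.09822471  0.16197742 -0.34864327]
```

Units first: shifts go in shares of 50 mm. So -0.04 m is -0.8, -0.03 m is -0.6.

```bash
echo '[[0,0,0,0,0,0],[0,0,0,0,0,0],[0,0,0,0,0,0],[0,0,-0.6,0,0,0],[0,0,-0.8,0,0,0],[0,0,-0.8,0,0,0],[0,0,-0.8,0,0,0.14],[0,0,-0.6,0,0,0.14],[0,0,0,0,0,0.14],[0,0,0,0,0,0.14]]' > rows.txt && python3 shift.py rows.txt 0.05
echo '[[0,0,0,0,0,0.14],[0,0,0,0,0,0.14],[0,0,0,0,0,0.14],[0,0,0,0,0,0.14],[0,0,0,0,0,0.14],[0,0,0,0,0,0.14],[0,0,0,0,0,0.14],[0,0,0,0,0,0.14],[0,0,0,0,0,0.1]]' > rows.txt && python3 shift.py rows.txt 0.094
echo '[[-0.88,-0.11,0,0,0,0],[-0.88,-0.11,0,0,0,0],[-0.88,-0.11,0,0,0,0],[-0.88,-0.11,0,0,0,0],[-0.88,-0.11,0,0,0,0],[-0.88,-0.11,0,0,0,0]]' > rows.txt && python3 shift.py rows.txt
echo '[[-0.88,-0.11,0,0,0,0],[-0.88,-0.11,0,0,0,0],[-0.88,-0.11,0,0,0,0],[-0.88,-0.11,0,0,0,0],[-0.88,-0.11,0,0,0,0],[-0.88,-0.11,0,0,0,0],[0,0,0,0,0,0],[0,0,0,0,0,0]]' > rows.txt && python3 shift.py rows.txt
python3 - <<'E'
from h import *
from station import ctrl
c=ctrl.camera('wrist');np.savez('w5.npz',**c);cv2.imwrite("pics/w5.png",cv2.resize(c["pixels"],(800,600),interpolation=cv2.INTER_CUBIC))
np.savez('top1.npz',**ctrl.camera('top'))
E
```

```text
time_s: 16.9
ee_pos: [0.534, 0.2362, 0.3697]
eef_rot: [3.141, 0.001, 2.731]
force: [-0.3, -0.6, -0.8]
grip_width: 0.05
grip_force: 0.0
time_s: 17.8
ee_pos: [0.5338, 0.2361, 0.3687]
eef_rot: [-3.141, 0.0, 1.511]
force: [1.0, -0.3, 0.2]
grip_width: 0.094
grip_force: 0.0
time_s: 18.4
ee_pos: [0.4858, -0.0273, 0.3689]
eef_rot: [3.141, 0.0, 1.517]
force: [0.8, 0.1, 0.4]
grip_width: 0.0941
grip_force: 0.0
time_s: 19.2
ee_pos: [0.439, -0.288, 0.3685]
eef_rot: [-3.141, -0.0, 1.515]
force: [0.6, 0.4, 0.1]
grip_width: 0.0941
grip_force: 0.0
```

View pics/w5.png

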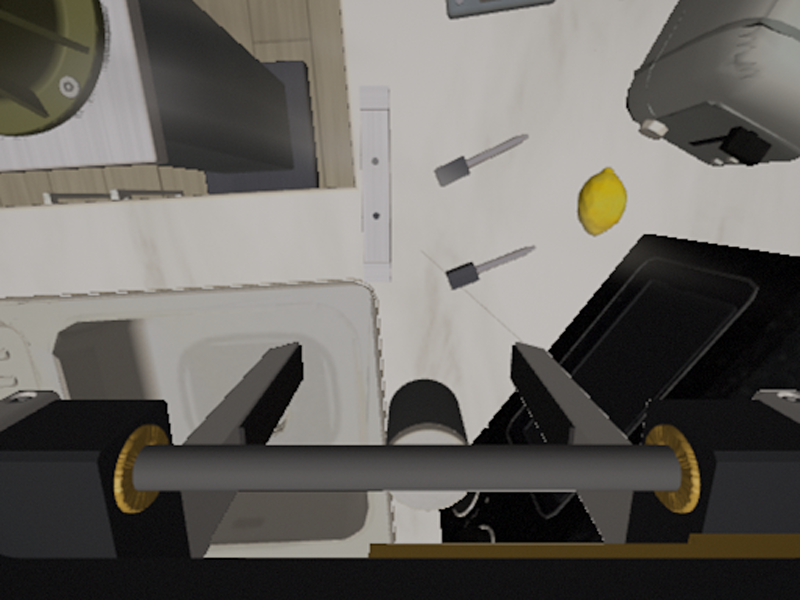

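```bash
python3 - <<'E'
from h import *
from station import ctrl
np.set_printoptions(precision=4,suppress=True)
c=dict(np.load("w5.npz"))
A=lambda x,y,z:ray(c,x/1.5625-.2,y/1.5625-.2,z)
m1,m2=A(375.5,161,.024),A(376.5,216,.024);d=m1-m2
print("bar",(m1+m2)/2,np.linalg.norm(d),np.arctan2(d[1],d[0])-np.pi/2, A(375,87,.012),A(376.5,280,.012))
for n,g,t in [("left",(453,172),(527,137)),("right",(463,276),(534,249))]:
    G=A(*g,.02);T=A(*t,.011);d=T-G;print(n,G,T,np.arctan2(d[1],d[0]),np.linalg.norm(d))
print(tool(ctrl,[(m1+m2)[0]/2,(m1+m2)[1]/2,.10],[np.pi,0,np.pi/2-.05]))
crop(dict(np.load("top1.npz")),175,175,125,75,6.4,"pics/t1.png")
E
```

```text
bar [ 0.4083 -0.206   0.024 ] 0.060623566160443364 -0.05535516741175628 [ 0.4144 -0.0972  0.012 ] [ 0.4   -0.314  0.012]
left [ 0.4971 -0.1923  0.02  ] [ 0.5833 -0.1586  0.011 ] 0.3732506212150042 0.09300128721820303
right [ 0.5058 -0.3134  0.02  ] [ 0.5937 -0.2867  0.011 ] 0.2948360012701183 0.09231645085844215
(array([ 0.0788, -0.0355,  0.2689]), array([ 0.    , -0.    , -0.0035]))
```

View pics/t1.png

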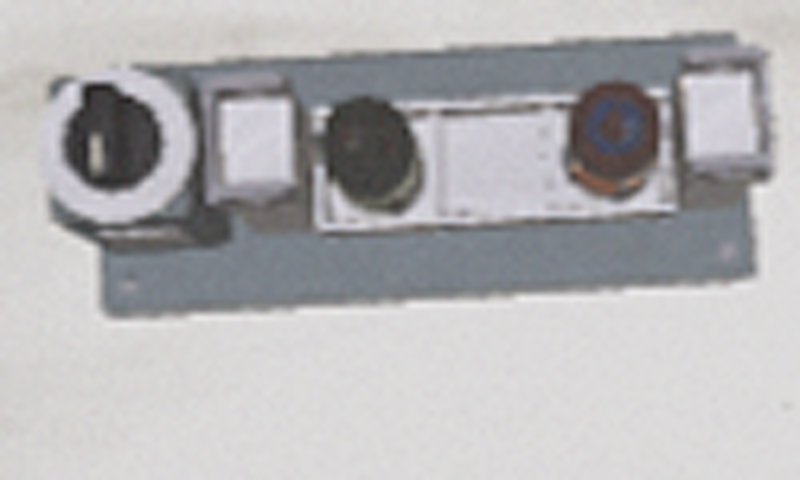

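Scaled: 0.02 m is 0.4, 0.045 m is 0.9.

```bash
echo '[[0.6,-0.24,0,0,0,0],[0.6,-0.24,0.4,0,0,0],[0.39,-0.23,0.8,0,0,0],[0,0,0.9,0,0,0],[0,0,0.9,0,0,0],[0,0,0.9,0,0,0],[0,0,0.9,0,0,0],[0,0,0.58,0,0,0],[0,0,0,0,0,0],[0,0,0,0,0,0]]' > rows.txt && python3 shift.py rows.txt 0.06
python3 -c "
from h import *
from station import ctrl
print(ctrl.get_obs()['ee_pos'],tool(ctrl,[.4083,-.2053,.027],[np.pi,0,np.pi/2-.054]))"
```

```text
time_s: 20.3
ee_pos: [0.4088, -0.2056, 0.101]
eef_rot: [3.141, 0.0, 1.518]
force: [1.0, -0.2, 0.7]
grip_width: 0.0602
grip_force: 0.0
[ 0.40876939 -0.20558566  0.10098957] (array([ 0.0003, -0.0005,  0.074 ]), array([0.0005, 0.0003, 0.0012]))
```

```bash
echo '[[0,0,0.6,0,0,0],[0,0,0.6,0,0,0],[0,0,0.27,0,0,0],[0,0,0,0,0,0],[0,0,0,0,0,0]]' > rows.txt && python3 shift.py rows.txt 0.06
echo '[[0,0,0,0,0,0],[0,0,0,0,0,0],[0,0,0,0,0,0],[0,0,0,0,0,0],[0,0,0,0,0,0],[0,0,0,0,0,0]]' > rows.txt && python3 shift.py rows.txt 0.02 40
python3 -c "
from station import ctrl
o=ctrl.get_obs();print(o['ee_pos'],o['eef_rot'])"
echo '[[0,0,-0.4,0,0,0],[0,0,-0.8,0,0,0],[0,0,-0.8,0,0,0],[0,0,-0.8,0,0,0],[0,0,-0.8,0,0,0],[0,0,-0.9,0,0,-0.07],[0,0,0,0,0,-0.067],[0,0,0,0,0,0],[0,0,0,0,0,0]]' > rows.txt && python3 shift.py rows.txt
python3 -c "
from h import *
from station import ctrl
print(tool(ctrl,[.5455,.087,.25],[np.pi,0,np.pi/2+.0825]))"
```

```text
time_s: 20.8
ee_pos: [0.4093, -0.2064, 0.0283]
eef_rot: [3.139, 0.001, 1.517]
force: [-0.4, -0.7, -0.1]
grip_width: 0.0596
grip_force: 0.0
time_s: 21.4
ee_pos: [0.4083, -0.2061, 0.0267]
eef_rot: [3.141, 0.0, 1.517]
force: [-1.7, 0.6, 7.7]
grip_width: 0.0317
grip_force: 40.0
[ 0.40826432 -0.20608292  0.02673541] [3.14145645e+00 1.30207803e-04 1.51674113e+00]
time_s: 22.3
ee_pos: [0.4077, -0.2057, 0.2502]
eef_rot: [-3.14, -0.001, 1.652]
force: [0.3, 0.2, -3.8]
grip_width: 0.0315
grip_force: 40.0
(array([0.2806, 0.161 , 0.0003]), array([-0.0018, -0.0013, -0.0015]))
```

Scaled: 0.035 m is 0.7, 0.021 m is 0.42.

```bash
echo '[[0.7,0.4,0,0,0,0],[0.7,0.4,0,0,0,0],[0.7,0.4,0,0,0,0],[0.7,0.4,0,0,0,0],[0.7,0.4,0,0,0,0],[0.7,0.4,0,0,0,0],[0.7,0.4,0,0,0,0],[0.7,0.42,0,0,0,0],[0,0,0,0,0,0],[0,0,0,0,0,0]]' > rows.txt && python3 shift.py rows.txt
python3 -c "
from h import *
from station import ctrl
print(ctrl.get_obs()['ee_pos'],tool(ctrl,[.5455,.0865,.19],[np.pi,0,np.pi/2+.0825]))"
```

```text
time_s: 23.3
ee_pos: [0.545, 0.0869, 0.2496]
eef_rot: [-3.138, 0.0, 1.654]
force: [-0.4, -1.6, -4.7]
grip_width: 0.0319
grip_force: 40.0
[0.54501494 0.08685021 0.24963755] (array([-0.0004,  0.0006,  0.0596]), array([-0.0032,  0.0002,  0.0007]))
```

Scaled: 0.03 m is 0.6, 0.02 m is 0.4.

```bash
echo '[[-0.008,0.01,0.6,0,0,0],[0,0,0.4,0,0,0],[0,0,0.18,0,0,0],[0,0,0,0,0,0],[0,0,0,0,0,0]]' > rows.txt && python3 shift.py rows.txt
python3 - <<'E'
from h import *
from station import ctrl
print(ctrl.get_obs()['ee_pos'])
c=ctrl.camera('wrist');np.savez('w6.npz',**c);crop(c,150,60,220,200,3,'pics/w6.png')
E
```

```text
time_s: 23.8
ee_pos: [0.5462, 0.0856, 0.1933]
eef_rot: [3.141, 0.0, 1.653]
force: [0.2, 0.2, -2.1]
grip_width: 0.0318
grip_force: 40.0
[0.54621604 0.08559321 0.1932821 ]
```

View pics/w6.png

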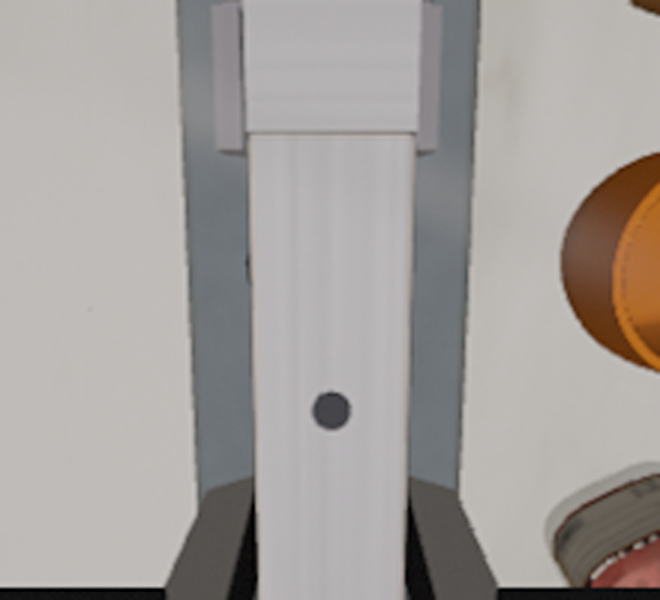

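```bash
python3 - <<'E'
from h import *
np.set_printoptions(precision=4,suppress=True)
c=dict(np.load("w6.npz"))
A=lambda x,y,z:ray(c,150+x/3-.33,60+y/3-.33,z)
s=.0825;M=np.array([[np.cos(s),-np.sin(s)],[np.sin(s),np.cos(s)]])
S=lambda w:(w[:2]-[.5455,.0867])@M
print("fork",S(A(213,75,.158)),S(A(440,75,.158)),"fork end(y=.081)",S(A(225,150,.158)),S(A(427,150,.158)))
print("bar",S(A(244,75,.1906)),S(A(418,75,.1906)),S(A(254,400,.1906)),S(A(410,400,.1906)),"hole",S(A(331.5,410,.1906)))
g=c["pixels"][:80,:,:].astype(int).sum(2)
# bar end along column x=260 and dial
print(g[:70,255]//3)
E
```

```text
fork [-0.0255  0.0972] [0.0248 0.0971] fork end(y=.081) [-0.0234  0.0813] [0.0224 0.0813]
bar [-0.0154  0.0928] [0.0166 0.0927] [-0.0151  0.0311] [0.0166 0.0311] hole [0.0007 0.029 ]
[ 10  22  37  40  42  40  42  41  43  43  42  44  42  44  44  45  44  45
  44  47  45  46  48  47  43  33  13  12  48 134 176 171 172 171 171 171
 171 171 171 171 171 171 171 171 171 171 171 172 173 168 139  94  75  57
  57  51 132 185 180 178 177 176 176 175 175 176 176 176 177 177]
```

```bash
python3 - <<'E'
from h import *
c=dict(np.load("w6.npz"));s=.0825;M=np.array([[np.cos(s),-np.sin(s)],[np.sin(s),np.cos(s)]])
print((ray(c,255,55.5,.1906)[:2]-[.5455,.0867])@M)
E
echo '[[0.02,-0.014,0.2,0,0,0],[0,0,0.2,0,0,0],[0,0,0.16,0,0,0],[0,0,0,0,0,0],[0,0,0,0,0,0]]' > rows.txt && python3 shift.py rows.txt
```

```text
[-0.00207416  0.10743379]
time_s: 24.35
ee_pos: [0.5452, 0.087, 0.1643]
eef_rot: [-3.141, 0.0, 1.654]
force: [0.3, 0.2, -3.2]
grip_width: 0.0317
grip_force: 40.0
```

```bash
echo '[[0,0,0.08,0,0,0],[0,0,0.06,0,0,0],[0,0,0,0,0,0],[0,0,0,0,0,0]]' > rows.txt && python3 shift.py rows.txt
```

```text
time_s: 24.75
ee_pos: [0.5452, 0.087, 0.1574]
eef_rot: [-3.142, -0.0, 1.654]
force: [0.0, 0.6, -3.5]
grip_width: 0.0317
grip_force: 40.0
```

Slightly further, then release and lift.

Scaled: 0.001 m is 0.02.

```bash
echo '[[0,0,0.02,0,0,0],[0,0,0,0,0,0],[0,0,0,0,0,0]]' > rows.txt && python3 shift.py rows.txt
echo '[[0,0,0,0,0,0],[0,0,0,0,0,0],[0,0,0,0,0,0],[0,0,0,0,0,0],[0,0,-0.4,0,0,0],[0,0,-0.8,0,0,0],[0,0,-0.8,0,0,0],[0,0,-0.8,0,0,0],[0,0,-0.6,0,0,0],[0,0,-0.6,0,0,0]]' > rows.txt && python3 shift.py rows.txt 0.06
echo '[[0,0,0,0,0,0],[0,0,0,0,0,0]]' > rows.txt && python3 shift.py rows.txt
python3 - <<'E'
from h import *
from station import ctrl
print(ctrl.get_obs()['ee_pos'])
c=ctrl.camera('wrist');np.savez('w7.npz',**c)
t=ctrl.camera('top');np.savez('top2.npz',**t)
a=cv2.resize(c["pixels"][60:250,150:380],None,fx=2.2,fy=2.2,interpolation=cv2.INTER_CUBIC)
b=cv2.resize(t["pixels"][170:262,170:400],None,fx=3.4,fy=1.95,interpolation=cv2.INTER_CUBIC)
b=cv2.resize(t["pixels"][180:255,170:400],None,fx=3,fy=3,interpolation=cv2.INTER_CUBIC)[:180]
b2=cv2.resize(t["pixels"][180:260,295:400],None,fx=2.4,fy=2.4,interpolation=cv2.INTER_CUBIC)
out=np.zeros((600,780,3),np.uint8);out[:180,:690]=b;out[182:600,:506]=a;out[200:392,510:762]=b2
cv2.imwrite("pics/m7.png",out)
E
```

```text
time_s: 25.05
ee_pos: [0.5453, 0.087, 0.1568]
eef_rot: [3.141, 0.0, 1.654]
force: [-2.1, -0.1, 1.6]
grip_width: 0.0319
grip_force: 40.0
time_s: 26.05
ee_pos: [0.5447, 0.087, 0.3578]
eef_rot: [-3.141, -0.0, 1.654]
force: [-12.3, 0.6, -4.3]
grip_width: 0.06
grip_force: 0.0
time_s: 26.25
ee_pos: [0.5449, 0.087, 0.358]
eef_rot: [3.14, 0.0, 1.654]
force: [-11.1, 0.3, 4.5]
grip_width: 0.0601
grip_force: 0.0
[0.54491459 0.08701545 0.35797086]
```

View pics/m7.png

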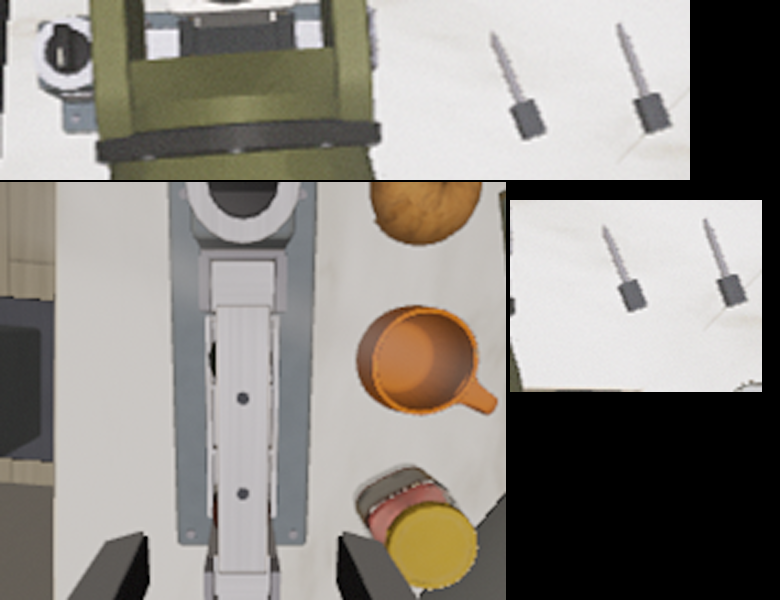

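Scaled: -0.03 m is -0.6, -0.02 m is -0.4.

```bash
echo '[[0,-0.6,0.4,0,0,0],[0,-0.6,0.4,0,0,0],[0,-0.6,0,0,0,0],[0,-0.4,0,0,0,0.14],[0,0,0,0,0,0.14],[0,0,0,0,0,0.14],[0,0,0,0,0,0.14],[0,0,0,0,0,0.14],[0,0,0,0,0,0.14]]' > rows.txt && python3 shift.py rows.txt 0.05
echo '[[0,0,0,0,0,0.14],[0,0,0,0,0,0.14],[0,0,0,0,0,0.17],[0,0,0,0,0,0],[0,0,0,0,0,0]]' > rows.txt && python3 shift.py rows.txt
python3 -c "
from h import *
from station import ctrl
o=ctrl.get_obs();print(o['force'],o['ee_pos'],tool(ctrl,[.4967,-.190,.2],[np.pi,0,.36]))"
```

```text
time_s: 27.25
ee_pos: [0.4355, 0.0779, 0.3164]
eef_rot: [3.141, -0.0, 0.808]
force: [-0.3, 0.8, -0.1]
grip_width: 0.0497
grip_force: 0.0
time_s: 27.75
ee_pos: [0.4356, 0.0778, 0.3164]
eef_rot: [3.142, -0.0, 0.388]
force: [-0.0, -0.8, 0.1]
grip_width: 0.0499
grip_force: 0.0
[-0.02451771 -0.81663942  0.07380264] [0.43556417 0.07784932 0.31642967] (array([-0.0449,  0.271 ,  0.1164]), array([ 0.0001, -0.0001,  0.0284]))
```

Scaled: 0.046 m is 0.92, 0.045 m is 0.9.

```bash
echo '[[-0.15,0.9,0.4,0,0,0.0284],[-0.15,0.9,0.4,0,0,0],[-0.15,0.9,0.4,0,0,0],[-0.15,0.9,0.4,0,0,0],[-0.15,0.9,0.4,0,0,0],[-0.148,0.92,0.328,0,0,0],[0,0,0.8,0,0,0],[0,0,0.8,0,0,0],[0,0,0,0,0,0],[0,0,0,0,0,0]]' > rows.txt && python3 shift.py rows.txt 0.06
python3 - <<'E'
from h import *
from station import ctrl
o=ctrl.get_obs();print(o['ee_pos'],o['eef_rot'])
t=ctrl.camera('top');c=ctrl.camera('wrist');np.savez('w8.npz',**c)
# dark grip blob of left pin and shank in wrist image
g=c["pixels"].astype(int);r=R.from_euler("xyz",o["eef_rot"])
# straighten: sample tool-frame plane z=.011: shank centreline, rows along tool x
h=cv2.cvtColor(c["pixels"],cv2.COLOR_BGR2GRAY).astype(np.float32)
ux=r.apply([1,0,0]);uy=r.apply([0,1,0])
for a in (.03,.04,.05,.06,.07):
    ys=np.arange(-.025,.025,.001)
    uv=np.float32([proj(c,[*(o["ee_pos"]+ux*a+uy*b)[:2],.011]) for b in ys])
    print(a,uv[25].round(),cv2.remap(h,uv[None,:,0],uv[None,:,1],1)[0].astype(int))
E
```

```text
time_s: 28.75
ee_pos: [0.4893, -0.1916, 0.1209]
eef_rot: [-3.141, 0.0, 0.358]
force: [0.3, 0.5, 0.4]
grip_width: 0.0601
grip_force: 0.0
[ 0.48931018 -0.19158298  0.12091529] [-3.14147760e+00  1.13130375e-04  3.57801184e-01]
0.03 [259. 170.] [159 159 159 159 159 159 159 159 159 159 160 160 160 161 160 160 161 161
 161 160 161 152 114  90 107 112 113 114 114 112  98 103 145 161 159 159
 159 159 159 158 158 159 158 158 158 158 157 158 158 157]
0.04 [259. 160.] [159 160 160 160 160 159 159 160 159 159 159 159 159 159 159 159 158 158
 158 159 156 135 103  95 108 112 113 114 113 110  94  99 141 156 155 154
 154 154 154 154 154 154 154 154 154 154 155 155 155 155]
0.05 [259. 149.] [157 157 157 157 157 157 156 156 156 156 156 156 156 155 155 155 155 154
 154 155 151 122  94  98 108 112 113 114 112 108  95 105 141 153 153 153
 152 152 152 152 153 153 153 154 154 155 155 155 155 155]
0.06 [259. 139.] [155 155 154 154 154 154 153 153 152 152 151 150 149 150 150 151 152 152
 153 153 151 117  86 101 108 111 113 113 111 105  99 118 148 155 154 154
 154 153 154 153 153 154 154 154 153 154 155 154 154 154]
0.07 [259. 128.] [154 154 154 154 154 154 154 154 155 154 154 154 154 154 155 155 155 155
 155 156 155 119  87 106 111 114 115 116 114 108 103 121 149 155 154 153
 154 154 154 153 153 153 153 153 153 153 153 154 154 155]
```

Scaled: 0.03 m is 0.6, 0.008 m is 0.16.

```bash
echo '[[0.16,0.03,0.6,0,0,-0.012],[0,0,0.6,0,0,0],[0,0,0.4,0,0,0],[0,0,0.3,0,0,0],[0,0,0,0,0,0],[0,0,0,0,0,0]]' > rows.txt && python3 shift.py rows.txt 0.06
python3 -c "
from h import *
from station import ctrl
o=ctrl.get_obs();print(o['ee_pos'],o['eef_rot'])
c=ctrl.camera('wrist');np.savez('w9.npz',**c)
h=cv2.cvtColor(c['pixels'],cv2.COLOR_BGR2GRAY);r=R.from_euler('xyz',o['eef_rot'])
ux=r.apply([1,0,0])
for a in np.arange(.0,.11,.004):
  for z in (.022,.011):
    u,v=proj(c,[*(o['ee_pos']+ux*a)[:2],z]);print(round(a,3),z,round(u),round(v),h[min(int(v+.5),383),int(u+.5)],end=' | ')
"
echo '[[0,0,0,0,0,0],[0,0,0,0,0,0],[0,0,0,0,0,0],[0,0,0,0,0,0],[0,0,0,0,0,0],[0,0,0,0,0,0]]' > rows.txt && python3 shift.py rows.txt 0.01 40
```

```text
time_s: 29.45
ee_pos: [0.498, -0.1904, 0.0267]
eef_rot: [3.14, -0.002, 0.368]
force: [0.1, -0.5, 0.3]
grip_width: 0.0599
grip_force: 0.0
[ 0.4979985  -0.19044757  0.02674139] [ 3.13994192e+00 -1.63210376e-03  3.68154819e-01]
0.0 0.022 260 241 51 | 0.0 0.011 260 234 51 | 0.004 0.022 260 235 52 | 0.004 0.011 260 229 52 | 0.008 0.022 260 229 52 | 0.008 0.011 260 223 52 | 0.012 0.022 260 223 52 | 0.012 0.011 260 218 45 | 0.016 0.022 260 217 31 | 0.016 0.011 260 212 111 | 0.02 0.022 260 211 111 | 0.02 0.011 260 206 111 | 0.024 0.022 260 205 110 | 0.024 0.011 260 200 110 | 0.028 0.022 260 199 111 | 0.028 0.011 260 195 111 | 0.032 0.022 260 193 111 | 0.032 0.011 260 189 110 | 0.036 0.022 260 186 110 | 0.036 0.011 260 183 112 | 0.04 0.022 260 180 111 | 0.04 0.011 260 177 111 | 0.044 0.022 260 173 111 | 0.044 0.011 260 170 111 | 0.048 0.022 260 167 110 | 0.048 0.011 260 164 110 | 0.052 0.022 260 160 110 | 0.052 0.011 260 158 110 | 0.056 0.022 260 153 110 | 0.056 0.011 260 152 109 | 0.06 0.022 260 147 110 | 0.06 0.011 260 145 111 | 0.064 0.022 260 140 110 | 0.064 0.011 260 139 111 | 0.068 0.022 260 133 111 | 0.068 0.011 260 132 110 | 0.072 0.022 260 126 113 | 0.072 0.011 260 126 113 | 0.076 0.022 260 119 118 | 0.076 0.011 260 119 118 | 0.08 0.022 260 111 122 | 0.08 0.011 260 112 122 | 0.084 0.022 260 104 119 | 0.084 0.011 260 105 120 | 0.088 0.022 260 97 114 | 0.088 0.011 260 98 114 | 0.092 0.022 260 89 150 | 0.092 0.011 260 91 130 | 0.096 0.022 260 81 149 | 0.096 0.011 260 84 149 | 0.1 0.022 260 74 149 | 0.1 0.011 260 77 149 | 0.104 0.022 260 66 149 | 0.104 0.011 260 70 148 | 0.108 0.022 260 58 149 | 0.108 0.011 260 62 148 | time_s: 30.1
ee_pos: [0.4971, -0.1902, 0.025]
eef_rot: [3.142, 0.0, 0.367]
force: [-0.8, 0.6, 1.7]
grip_width: 0.0218
grip_force: 40.0
```

Scaled: -0.02 m is -0.4, -0.04 m is -0.8.

```bash
echo '[[0,0,-0.4,0,0,0],[0,0,-0.8,0,0,0],[0,0,-0.8,0,0,0],[0,0,-0.8,0,0,0.095],[0,0,-0.7,0,0,0.095],[0,0,0,0,0,0.095],[0,0,0,0,0,0],[0,0,0,0,0,0]]' > rows.txt && python3 shift.py rows.txt
python3 -c "
from h import *
from station import ctrl
o=ctrl.get_obs();print(o['ee_pos'],tool(ctrl,[.4049,.1717,.156],[np.pi,0,.0825]))"
```

```text
time_s: 30.9
ee_pos: [0.4967, -0.19, 0.1992]
eef_rot: [-3.141, 0.001, 0.085]
force: [-0.4, -0.2, -0.9]
grip_width: 0.0215
grip_force: 40.0
[ 0.496692   -0.19002393  0.19916726] (array([-0.0606, -0.3682,  0.0435]), array([-0.0007,  0.0013,  0.0027]))
```

```bash
echo '[[-0.6,0,0,0,0,0],[-0.612,-0.4,0,0,0,0],[0,-0.8,0,0,0,0],[0,-0.8,0,0,0,0],[0,-0.8,0,0,0,0],[0,-0.8,0,0,0,0],[0,-0.8,0,0,0,0],[0,-0.8,0,0,0,0],[0,-0.8,0,0,0,0],[0,-0.8,0,0,0,0]]' > rows.txt && python3 shift.py rows.txt
echo '[[0,-0.56,0.4,0,0,0],[0,0,0.47,0,0,0.003],[0,0,0,0,0,0],[0,0,0,0,0,0]]' > rows.txt && python3 shift.py rows.txt
python3 - <<'E'
from h import *
from station import ctrl
o=ctrl.get_obs();print(o['ee_pos'],tool(ctrl,[.4049,.1717,.156],[np.pi,0,.0825]))
c=ctrl.camera('wrist');np.savez('w10.npz',**c)
crop(c,170,0,180,150,4.4,'pics/w10.png')
# predicted pixels
s=.0825
for n,p in dict(hole=(.5125,.1806,.142),tip=tuple(o['ee_pos']+R.from_euler('xyz',o['eef_rot']).apply([.093,0,.014]))).items(): print(n,proj(c,p),[(proj(c,p)[0]-170)*4.4,proj(c,p)[1]*4.4])
E
```

```text
time_s: 31.9
ee_pos: [0.4079, 0.1452, 0.1992]
eef_rot: [3.141, 0.001, 0.085]
force: [1.2, 1.1, -1.1]
grip_width: 0.0219
grip_force: 40.0
time_s: 32.3
ee_pos: [0.4062, 0.1713, 0.1564]
eef_rot: [3.141, 0.001, 0.081]
force: [0.1, 0.5, -0.8]
grip_width: 0.0217
grip_force: 40.0
[0.40623461 0.17127927 0.15642507] (array([-0.0013, -0.0005,  0.0004]), array([ 0.0004,  0.0015, -0.0019]))
hole (np.float64(258.371192553613), np.float64(64.25355134231731)) [np.float64(388.8332472358973), np.float64(282.7156259061962)]
tip (np.float64(259.65469997524906), np.float64(89.26919416777687)) [np.float64(394.4806798910959), np.float64(392.78445433821827)]
```

View pics/w10.png

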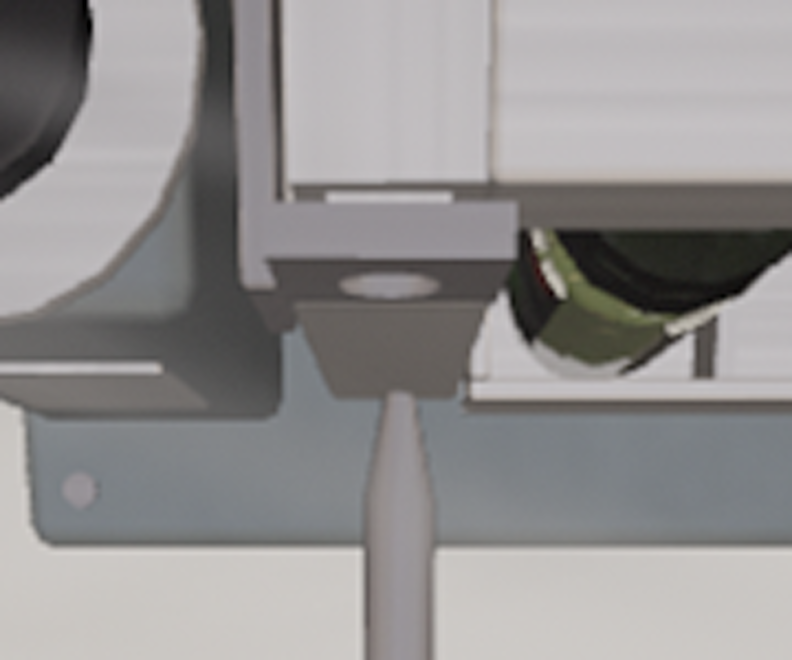

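Scaled: 0.01 m is 0.2, -0.0013 m is -0.026.

```bash
echo '[[0,-0.026,0,0,0.001,-0.0015],[0.2,0,0,0,0,0],[0.2,0,0,0,0,0],[0.2,0,0,0,0,0],[0.2,0,0,0,0,0],[0,0,0,0,0,0]]' > rows.txt && python3 shift.py rows.txt - 50
echo '[[0.2,0,0,0,0,0],[0.2,0,0,0,0,0],[0.2,0,0,0,0,0],[0.1,0,0,0,0,0],[0,0,0,0,0,0]]' > rows.txt && python3 shift.py rows.txt
```

```text
time_s: 32.95
ee_pos: [0.4473, 0.1761, 0.1563]
eef_rot: [3.142, -0.001, 0.08]
force: [-1.0, -0.0, -0.4]
grip_width: 0.0214
grip_force: 50.0
time_s: 33.45
ee_pos: [0.4815, 0.1789, 0.1564]
eef_rot: [3.142, -0.001, 0.081]
force: [-0.7, 0.1, -0.3]
grip_width: 0.0214
grip_force: 50.0
```

Scaled: 0.006 m is 0.12, 0.004 m is 0.08.

```bash
echo '[[0.12,0,0,0,0,0],[0.08,0,0,0,0,0],[0,0,0,0,0,0]]' > rows.txt && python3 shift.py rows.txt
echo '[[0.04,0,0,0,0,0],[0,0,0,0,0,0]]' > rows.txt && python3 shift.py rows.txt
echo '[[0.04,0,0,0,0,0],[0,0,0,0,0,0]]' > rows.txt && python3 shift.py rows.txt
```

```text
time_s: 33.75
ee_pos: [0.4914, 0.1798, 0.1566]
eef_rot: [-3.142, -0.001, 0.081]
force: [-0.0, -0.4, 0.1]
grip_width: 0.0215
grip_force: 50.0
time_s: 33.95
ee_pos: [0.4931, 0.1799, 0.1566]
eef_rot: [-3.142, -0.001, 0.081]
force: [0.1, 0.1, -0.8]
grip_width: 0.0218
grip_force: 50.0
time_s: 34.15
ee_pos: [0.4951, 0.1801, 0.1566]
eef_rot: [-3.142, -0.001, 0.081]
force: [-0.6, -0.6, -1.2]
grip_width: 0.0215
grip_force: 50.0
```

```bash
echo '[[0.02,0,0,0,0,0],[0,0,0,0,0,0]]' > rows.txt && python3 shift.py rows.txt
echo '[[0.02,0,0,0,0,0],[0,0,0,0,0,0]]' > rows.txt && python3 shift.py rows.txt
echo '[[0.02,0,0,0,0,0],[0,0,0,0,0,0]]' > rows.txt && python3 shift.py rows.txt
echo '[[0.02,0,0,0,0,0],[0,0,0,0,0,0]]' > rows.txt && python3 shift.py rows.txt
```

```text
time_s: 34.35
ee_pos: [0.4953, 0.1801, 0.1566]
eef_rot: [3.141, 0.001, 0.081]
force: [-7.2, -0.6, 3.6]
grip_width: 0.0215
grip_force: 50.0
time_s: 34.55
ee_pos: [0.4954, 0.1801, 0.1565]
eef_rot: [3.141, 0.003, 0.081]
force: [-14.8, -2.8, 9.0]
grip_width: 0.0215
grip_force: 50.0
time_s: 34.75
ee_pos: [0.4955, 0.1801, 0.1565]
eef_rot: [3.141, 0.006, 0.081]
force: [-23.0, -3.1, 14.1]
grip_width: 0.0218
grip_force: 50.0
time_s: 34.95
ee_pos: [0.4956, 0.1801, 0.1565]
eef_rot: [3.141, 0.008, 0.081]
force: [-30.4, -5.5, 18.0]
grip_width: 0.0216
grip_force: 50.0
```

Scaled: -0.0035 m is -0.07.

```bash
echo '[[-0.07,0,0,0,0,0],[0,0,0,0,0,0],[0,0,0,0,0,0]]' > rows.txt && python3 shift.py rows.txt
echo '[[0,0,0,0,0,0],[0,0,0,0,0,0],[0,0,0,0,0,0],[0,0,-0.4,0,0,0],[0,0,-0.6,0,0,0],[-0.4,0,-0.6,0,0,-0.105],[-0.4,0,0,0,0,-0.105],[0,0,0,0,0,0],[0,0,0,0,0,0]]' > rows.txt && python3 shift.py rows.txt 0.04
python3 -c "
from h import *
from station import ctrl
o=ctrl.get_obs();print(o['force'],o['ee_pos'],tool(ctrl,[.500,-.3135,.2],[np.pi,0,.296]))"
```

```text
time_s: 35.25
ee_pos: [0.4953, 0.1801, 0.1566]
eef_rot: [-3.142, -0.0, 0.081]
force: [-5.0, -0.1, 2.2]
grip_width: 0.0217
grip_force: 50.0
time_s: 36.15
ee_pos: [0.4561, 0.1748, 0.2365]
eef_rot: [3.141, -0.001, 0.288]
force: [0.1, 0.8, -0.1]
grip_width: 0.0401
grip_force: 0.0
[ 0.07214377  0.78317594 -0.13750632] [0.45608015 0.17480873 0.2365135 ] (array([-0.0969,  0.4806,  0.0365]), array([ 0.0002, -0.0013, -0.0075]))
```

```bash
echo '[[-0.2,0.8,0,0,0,-0.0075],[-0.2,0.8,0,0,0,0],[-0.2,0.8,0,0,0,0],[-0.2,0.8,0,0,0,0],[-0.2,0.8,0,0,0,0],[-0.2,0.8,0,0,0,0],[-0.2,0.8,0,0,0,0],[-0.2,0.8,0,0,0,0],[-0.2,0.8,0,0,0,0],[-0.138,0.8,0,0,0,0]]' > rows.txt && python3 shift.py rows.txt 0.06
echo '[[0,0.8,0.4,0,0,0],[0,0.812,0.33,0,0,0],[0,0,0.8,0,0,0],[0,0,0.8,0,0,0],[0,0,0,0,0,0],[0,0,0,0,0,0]]' > rows.txt && python3 shift.py rows.txt
cat > look.py <<'E'
from h import *
from station import ctrl
o=ctrl.get_obs();print(o['ee_pos'],o['eef_rot'])
c=ctrl.camera('wrist');np.savez('wl.npz',**c)
h=cv2.cvtColor(c["pixels"],cv2.COLOR_BGR2GRAY).astype(np.float32);r=R.from_euler("xyz",o["eef_rot"])
ux=r.apply([1,0,0]);uy=r.apply([0,1,0])
def samp(a,b,z):
    uv=np.float32([proj(c,[*(o["ee_pos"]+ux*i+uy*j)[:2],z]) for i,j in zip(a,b)]);return cv2.remap(h,uv[None,:,0],uv[None,:,1],1)[0]
b=np.arange(-.04,.04,.0005)
for a in (.03,.045,.06,.075):
    s=samp(b*0+a,b,.011);d=np.where(s<np.median(s)-20)[0];print(a,np.round(b[d[[0,-1]]],4) if len(d) else None,len(d))
    if len(d): k=b[d].mean()
a=np.arange(0,.13,.002);print("along k",k,samp(a,a*0+k,.011).astype(int))
E
python3 look.py
```

```text
time_s: 37.15
ee_pos: [0.4806, -0.2384, 0.2357]
eef_rot: [-3.141, -0.0, 0.295]
force: [0.7, 0.5, 1.3]
grip_width: 0.0602
grip_force: 0.0
time_s: 37.75
ee_pos: [0.5046, -0.3134, 0.1203]
eef_rot: [-3.141, -0.0, 0.297]
force: [0.2, -0.7, 0.6]
grip_width: 0.0601
grip_force: 0.0
[ 0.5046038  -0.31335249  0.12030215] [-3.14106689e+00 -3.98952581e-04  2.97171782e-01]
0.03 [-0.005   0.0055] 22
0.045 [-0.0055  0.005 ] 22
0.06 [-0.0055  0.0045] 21
0.075 [-0.0065  0.0035] 21
along k -0.0014999999999999666 [ 57  57  56  56  57  56  56  56  33  98 113 113 113 114 114 114 114 115
 114 114 114 114 115 115 114 114 114 114 114 114 114 115 115 116 116 118
 119 121 123 124 126 128 129 129 128 127 125 126 163 162 162 163 162 162
 163 162 162 163 162 162 162 162 162 162 161]
```

Scaled: 0.03 m is 0.6, 0.02 m is 0.4.

```bash
echo '[[0,0.02,0.6,0,0,-0.035],[0,0,0.6,0,0,0],[0,0,0.4,0,0,0],[0,0,0.304,0,0,0],[0,0,0,0,0,0],[0,0,0,0,0,0]]' > rows.txt && python3 shift.py rows.txt 0.06
echo '[[0,0,0,0,0,0],[0,0,0,0,0,0],[0,0,0,0,0,0],[0,0,0,0,0,0],[0,0,0,0,0,0],[0,0,0,0,0,0]]' > rows.txt && python3 shift.py rows.txt 0.01 50
echo '[[0,0,-0.4,0,0,0],[0,0,-0.8,0,0,0],[0,0,-0.8,0,0,0],[0,0,-0.8,0,0,0.125],[0,0,-0.7,0,0,0.125],[0,0,0,0,0,0],[0,0,0,0,0,0]]' > rows.txt && python3 shift.py rows.txt
python3 -c "
from h import *
from station import ctrl
o=ctrl.get_obs();print(o['ee_pos'],tool(ctrl,[.4197,-.0190,.156],[np.pi,0,.0825]))"
```

```text
time_s: 38.4
ee_pos: [0.5054, -0.3145, 0.0264]
eef_rot: [3.14, -0.002, 0.333]
force: [0.3, 0.4, 0.3]
grip_width: 0.0601
grip_force: 0.0
time_s: 39.0
ee_pos: [0.5047, -0.3141, 0.025]
eef_rot: [3.141, -0.001, 0.333]
force: [-0.3, -0.7, 1.6]
grip_width: 0.0213
grip_force: 50.0
time_s: 39.7
ee_pos: [0.5044, -0.314, 0.1997]
eef_rot: [3.141, -0.001, 0.085]
force: [0.7, 0.7, -1.4]
grip_width: 0.0213
grip_force: 50.0
[ 0.50441796 -0.31399884  0.19969285] (array([-0.0595, -0.3011,  0.0435]), array([ 0.0002, -0.0012,  0.0023]))
```

Scaled: -0.04 m is -0.8, -0.03 m is -0.6.

```bash
echo '[[-0.6,0,0,0,0,0],[-0.594,-0.42,0,0,0,0],[0,-0.8,0,0,0,0],[0,-0.8,0,0,0,0],[0,-0.8,0,0,0,0],[0,-0.8,0,0,0,0],[0,-0.8,0,0,0,0],[0,-0.8,0,0,0,0],[0,-0.8,0,0,0,0],[0,0,0.4,0,0,0]]' > rows.txt && python3 shift.py rows.txt
echo '[[0,0,0.47,0,0,0.002],[0,0,0,0,0,0],[0,0,0,0,0,0]]' > rows.txt && python3 shift.py rows.txt
python3 - <<'E'
from h import *
from station import ctrl
o=ctrl.get_obs();print(o['ee_pos'],tool(ctrl,[.4198,-.0187,.1566],[np.pi,0,.0825]))
c=ctrl.camera('wrist');np.savez('w11.npz',**c)
h=cv2.cvtColor(c["pixels"],cv2.COLOR_BGR2GRAY)
d=dict(np.load('w10.npz'));h0=cv2.cvtColor(d["pixels"],cv2.COLOR_BGR2GRAY)
# hole template from the left-fork view (hole+front face), matched in this view
t=h0[57:73,236:285];r=cv2.matchTemplate(h[30:110,190:330],t,cv2.TM_CCOEFF_NORMED);_,m,_,p=cv2.minMaxLoc(r)
print("match",m,"dx,dy of hole vs left view",p[0]+190-236,p[1]+30-57)
for v in range(56,76,2): print(v,h[v,238:284:2])
for v in (95,120,140): print(v,h[v,248:274])
E
```

```text
time_s: 40.7
ee_pos: [0.4198, -0.0158, 0.1798]
eef_rot: [-3.141, -0.002, 0.089]
force: [0.6, -0.9, -1.8]
grip_width: 0.0215
grip_force: 50.0
time_s: 41.0
ee_pos: [0.4196, -0.0191, 0.1558]
eef_rot: [-3.141, 0.001, 0.082]
force: [1.1, 0.2, -1.2]
grip_width: 0.0216
grip_force: 50.0
[ 0.41959668 -0.01910521  0.15582716] (array([ 0.0002, -0.0004, -0.0008]), array([-0.0005,  0.0011, -0.0004]))
match 0.7181794047355652 dx,dy of hole vs left view 3 -4
56 [62 63 63 63 61 62 62 62 61 61 61 60 61 62 61 61 61 62 62 62 62 61 63]
58 [ 64  64  64  64  63  63  60  70  88  97 100 101 101 100  93  79  63  61
  62  62  64  62  61]
60 [ 62  64  63  62  63  61 103 117 123 126 127 126 126 126 123 114 103  73
  61  63  62  62  62]
62 [ 64  66  63  63  65  63  89 107 119 127 128 128 127 127 123 108  95  65
  61  62  62  62  62]
64 [60 62 63 62 63 63 61 59 58 57 69 68 66 61 57 59 58 60 61 61 59 60 61]
66 [139  84  86  86  87  88  87  87  87  87  89  89  90  90  90  89  90  90
  90  92  91  90  87]
68 [147  77  83  83  83  83  83  83  82  83  83  84  84  84  83  83  83  85
  84  85  83  84  74]
70 [149 105  83  84  82  83  83  83  82  82  84  84  84  83  83  85  84  84
  85  84  84  85  69]
72 [154 143  80  82  82  82  83  83  82  82  83  84  83  84  84  84  83  83
  83  83  83  88 127]
74 [152 171  88  82  82  82  82  83  84  84  83  82  82  82  82  82  84  84
  83  85  83  94 149]
95 [110 110 110 110 109 109 110  95  92 111 120 124 126 127 130 130 123 101
  97 108 107 107 107 107 106 106]
120 [102 102 102 104  94  96 110 117 125 128 127 131 134 134 134 133 134 131
 126 122 109 106 113 112 112 113]
140 [180 180 180 183 150  91 102 112 122 124 126 127 130 131 130 130 129 125
 118 104 111 162 182 180 179 179]
```

Scaled: 0.01 m is 0.2, -0.0007 m is -0.014.

```bash
echo '[[0,0,-0.014,0,0,0],[0.2,0,0,0,0,0],[0.2,0,0,0,0,0],[0.2,0,0,0,0,0],[0.2,0,0,0,0,0],[0,0,0,0,0,0]]' > rows.txt && python3 shift.py rows.txt
echo '[[0.2,0,0,0,0,0],[0.2,0,0,0,0,0],[0.2,0,0,0,0,0],[0.2,0,0,0,0,0],[0,0,0,0,0,0]]' > rows.txt && python3 shift.py rows.txt
```

```text
time_s: 41.65
ee_pos: [0.4609, -0.0157, 0.1568]
eef_rot: [-3.142, -0.001, 0.082]
force: [0.3, 0.4, -1.1]
grip_width: 0.0216
grip_force: 50.0
time_s: 42.15
ee_pos: [0.5007, -0.0125, 0.1569]
eef_rot: [-3.142, -0.001, 0.082]
force: [0.4, -0.2, -0.7]
grip_width: 0.0218
grip_force: 50.0
```

Scaled: 0.005 m is 0.1, 0.003 m is 0.06.

```bash
echo '[[0.1,0,0,0,0,0],[0.06,0,0,0,0,0],[0,0,0,0,0,0]]' > rows.txt && python3 shift.py rows.txt
echo '[[0.04,0,0,0,0,0],[0,0,0,0,0,0]]' > rows.txt && python3 shift.py rows.txt
echo '[[0.02,0,0,0,0,0],[0,0,0,0,0,0]]' > rows.txt && python3 shift.py rows.txt
echo '[[0.02,0,0,0,0,0],[0,0,0,0,0,0]]' > rows.txt && python3 shift.py rows.txt
```

```text
time_s: 42.45
ee_pos: [0.5079, -0.0119, 0.1571]
eef_rot: [3.142, -0.001, 0.081]
force: [-0.0, 0.4, -1.1]
grip_width: 0.0214
grip_force: 50.0
time_s: 42.65
ee_pos: [0.509, -0.0118, 0.157]
eef_rot: [-3.142, 0.001, 0.081]
force: [-5.2, -0.8, 1.2]
grip_width: 0.0218
grip_force: 50.0
time_s: 42.85
ee_pos: [0.5091, -0.0118, 0.157]
eef_rot: [-3.141, 0.003, 0.081]
force: [-14.0, -1.0, 6.1]
grip_width: 0.0213
grip_force: 50.0
time_s: 43.05
ee_pos: [0.5092, -0.0118, 0.1569]
eef_rot: [-3.141, 0.006, 0.081]
force: [-21.6, -1.7, 12.1]
grip_width: 0.0219
grip_force: 50.0
```

Scaled: -0.003 m is -0.06.

```bash
echo '[[-0.06,0,0,0,0,0],[0,0,0,0,0,0],[0,0,0,0,0,0]]' > rows.txt && python3 shift.py rows.txt
echo '[[0,0,0,0,0,0],[0,0,0,0,0,0],[0,0,0,0,0,0],[0,0,-0.4,0,0,0],[0,0,-0.6,0,0,0],[-0.4,0,-0.6,0,0,0],[-0.6,-0.6,-0.4,0,0,0],[-0.6,-0.8,0,0,0,0],[-0.4,-0.6,0,0,0,0],[0,0,0,0,0,0]]' > rows.txt && python3 shift.py rows.txt 0.04
python3 - <<'E'
from h import *
from station import ctrl
o=ctrl.get_obs();print(o['ee_pos'],o['eef_rot'],o['force'])
c=ctrl.camera('wrist');np.savez('w12.npz',**c)
h=cv2.cvtColor(c["pixels"],cv2.COLOR_BGR2GRAY).astype(np.float32)
s=.0825;M=np.array([[np.cos(s),-np.sin(s)],[np.sin(s),np.cos(s)]])
# profiles along shaker x at pin axes, height of grip top (.153); front plate face at x=-25
for y in (.096,-.096):
    a=np.arange(-.075,.045,.002)
    uv=np.float32([proj(c,[*(np.array([.5455,.0867])+M@[i,y]),.153]) for i in a]);print(y,uv[0],uv[-1])
    print(np.c_[(a*1000).round(),cv2.remap(h,uv[None,:,0],uv[None,:,1],1)[0]].astype(int).tolist())
E
```

```text
time_s: 43.35
ee_pos: [0.5088, -0.0118, 0.1572]
eef_rot: [3.142, -0.002, 0.081]
force: [-0.1, 0.3, -1.4]
grip_width: 0.0217
grip_force: 50.0
time_s: 44.35
ee_pos: [0.399, 0.0818, 0.2576]
eef_rot: [-3.141, -0.002, 0.084]
force: [0.7, -0.4, -0.3]
grip_width: 0.0399
grip_force: 0.0
[0.39902196 0.08179009 0.25755919] [-3.14114616e+00 -2.28598492e-03  8.43395716e-02] [ 0.69034823 -0.38117104 -0.28387011]
0.096 [165.34871 126.32151] [153.25499  -20.327257]
[[-75, 200], [-73, 200], [-71, 200], [-69, 200], [-67, 200], [-65, 205], [-63, 57], [-61, 76], [-59, 78], [-57, 77], [-55, 78], [-53, 80], [-51, 81], [-49, 83], [-47, 85], [-45, 89], [-43, 94], [-41, 98], [-39, 103], [-37, 107], [-35, 107], [-33, 107], [-31, 107], [-29, 106], [-27, 141], [-25, 111], [-23, 150], [-21, 150], [-19, 150], [-17, 134], [-15, 183], [-13, 185], [-11, 186], [-9, 187], [-7, 187], [-5, 187], [-3, 187], [-1, 187], [1, 188], [3, 187], [5, 187], [7, 187], [9, 186], [11, 186], [13, 185], [15, 184], [17, 143], [19, 116], [21, 146], [23, 151], [25, 148], [27, 143], [29, 4], [31, 0], [33, 0], [35, 0], [37, 0], [39, 0], [41, 0], [43, 0]]
-0.096 [370.05518 126.64366] [384.60013  -20.036001]
[[-75, 201], [-73, 201], [-71, 201], [-69, 201], [-67, 201], [-65, 204], [-63, 85], [-61, 75], [-59, 76], [-57, 76], [-55, 76], [-53, 76], [-51, 77], [-49, 76], [-47, 76], [-45, 77], [-43, 76], [-41, 76], [-39, 77], [-37, 77], [-35, 75], [-33, 76], [-31, 76], [-29, 77], [-27, 101], [-25, 104], [-23, 148], [-21, 146], [-19, 147], [-17, 102], [-15, 188], [-13, 190], [-11, 189], [-9, 189], [-7, 190], [-5, 189], [-3, 188], [-1, 189], [1, 188], [3, 188], [5, 187], [7, 187], [9, 187], [11, 187], [13, 186], [15, 188], [17, 97], [19, 66], [21, 144], [23, 141], [25, 142], [27, 143], [29, 49], [31, 0], [33, 0], [35, 0], [37, 0], [39, 0], [41, 0], [43, 0]]
```

```bash
python3 -c "
from station import ctrl
print(ctrl.hand_in())"
```

```text
the job is handed in; nothing more can be done
None
```

I handed the job in at about 44 s of the 210 s: both spice jars found stand upright in the right and left pockets, the keeper bar is down in both forks, both lock pins are pushed in until the shoulder met the fork, the counter is back at its zero stop, and the salt shaker, jam jar and mug were not handled; the gripper did brush something, probably the wall cabinet, at about 12 N while lifting away from the bar.

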